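# Fish a dropped washer out from between two parts bins

### The job

A brass washer has fallen into the narrow gap between the two parts bins on the bench shelf. Take the hook rod off its rack, reach down behind the washer with the bent toe and draw it out along the deck, until it lies flat on the bare front ledge of the shelf, well clear of the bins. Slide it gently with the hook alone, without touching it with the gripper, leaning hard on the thin sheet or flicking the washer, and without shifting anything else; then hang the hook back upright in its rack and let go.

Things in the scene. Friction and masses are not known exactly. Their poses are not given: they have to be found in the camera images.
- bay: Bench shelf, fixed: grey steel bay 296 mm wide, open on top, with two brown card bins side by side on its deck and a narrow gap between them. Origin on the bench straight below the middle of the gap's front end (mouth); x points along the gap towards its back, y across it, z up. Bins (165 mm deep) and gap run from x = 3 mm to a closed back panel at x = 173 mm, all up to 150 mm above the bench.
- gap_mouth (a point): Middle of the gap's mouth, 52 mm above the bench, level with the deck's front edge; axes as the shelf's. The gap is 48 mm wide (y -24 to 24 mm). The bare front ledge is x = 0 to -116 mm. The thin deck is not flat: from the front edge it sags towards the gap, unevenly, up to about 15 mm, so feel for it. It gives 1 mm for each 5 N; leaning on it with over 18 N is too hard.
- washer_mid (a point): Centre (half-way up) of the dropped part: a flat brass-coloured washer, 42 mm outside, 22 mm hole, 4 mm thick, about 40 g, lying flat on the deck at the bottom of the gap, at least 30 mm clear of the back panel. z is its axis.
- washer: The same washer; origin in the middle of its underside.
- hook_grip (a point): Centre of the hook rod's orange handle, a block 26 mm (hook x) by 18 mm (hook y) by 70 mm tall (hook z, up); grip it from above across the 18 mm. Below it are a black guard (34 x 30 mm, its underside 40 mm below this point) and, on the handle's axis, a straight 6 mm steel rod whose lower end is bent square into the toe. The hook weighs about 120 g.
- hook_toe (a point): Underside of the toe at mid length. The toe is the level end of the 6 mm rod; it points along hook -x and its tip is 31 mm from the rod's axis. This point lies 14 mm from the rod's axis along hook -x and 155 mm below the handle's centre.
- hook: The hook rod; origin on the rod's axis, level with the toe's underside; hook x and z as above. At the start it hangs in the rack.
- rack: The hook's rack, fixed on the bench left or right of the shelf: grey base plate, rear upright and a level fork, its top 145 mm above the bench, 57 mm wide, with a slot 13 mm wide along rack x, free for 38 mm either side of the hanging rod and open towards rack -x. Nothing rises above the fork. Origin on the bench below the hanging place.
- rack_seat (a point): Where the handle's centre is when the hook hangs home, guard resting on the fork, rod in the slot: 185 mm above the bench; axes as the rack's. The toe points out of the slot's open end (hook x along rack x), so the hook lifts straight up out of the slot, toe and all, and goes straight down into it again.
- bearing: Bystander: steel ball bearing, 35 mm across, 11 mm high, lying on the front ledge to one side. Origin in the middle of its underside.
- nut: Bystander: dark hexagon nut, about 35 mm across, 16 mm high, on the front ledge to the other side. Origin in the middle of its underside.
- jar: Bystander: amber jar with a black cap, 64 mm across, 75 mm high, on the bench. Origin in the middle of its underside.
- torch: Bystander: black and yellow torch, 180 mm long, 36 mm high, lying on the bench. Origin under its middle.
- caliper: Bystander: caliper, 210 mm long, lying on the bench. Origin under its middle.
- spare_bin: Bystander, fixed: open card bin, 110 x 100 x 70 mm high, on the side of the shelf where the rack is not.
Things that resemble listed ones, but are neither listed nor needed, are in the scene too. There is more than one size of the hook; the job needs the smaller.

How it is judged:
By the outcome, as a careful person would: the job done as asked, in the order asked, and still so for the second after the job is handed in, with the robot touching nothing.
It also fails if it takes over 67 s, if anything falls off the work surface, if the arm or the gripper's body presses on something with over 40 N, if the wrist force passes 120 N, or if a joint passes its speed limit or range.

### The arm

A 7-joint arm with a two-finger parallel gripper is mounted at the origin on the work surface. World frame = base frame: x ahead of the robot, y to its left, z up, the work surface at z = 0. Lengths are in m, angles in rad, forces in N, time in s.
With the tool pointing down it reaches from about 0.4 to 0.875 m from the base axis. Payload 19.3 kg.
Tool frame: the origin (TCP) lies between the finger pads; the fingertips stand ahead of it and the grasp point (between the pads) lies 8 mm behind it (bot.tip_extent is the x of the fingertips in the tool frame, in m); x points along the fingers, y is the direction in which the jaws open and shut, and the axes are right-handed (so a half turn about x gives the same grasp; the last joint's range is limited). The gripper opens to 85 mm and grips with 20 to 120 N. Pads are 22 mm wide; open, the fingers measure 114 mm over their backs; the gripper's body (76 mm by 85 mm) begins 54 mm behind the grasp point. The pads swing forward as they close: fully open they stand 13 mm farther back than shut.
Start: joints at [-1.368, 0.521, -0.036, 1.599, 0.021, 1.021, -0.113], TCP at [0.168, 0.602, 0.242] pointing down, gripper open.
Joint ranges: [-2.91, 2.91], [-0.3, 2.13], [-1.5, 1.42], [0.17, 2.43], [-1.26, 4.41], [0.16, 1.93], [-2.52, 2.52]. Speed limits (rad/s): [1.89, 1.89, 2.39, 2.39, 3.01, 3.01, 3.01].

### API

Orientations are given as [roll, pitch, yaw] about the fixed x, y, z axes, in that order (R = Rz(yaw) Ry(pitch) Rx(roll)).
In Python, from workcell import observe, grab_frame, camera_info, bot, nets gives the robot as it stands.
- The arm moves only by the tool jog_arm, never from a script. Its argument "commands" is a list of rows, each a list of 6 numbers: the shift along the tool's x, y, z in mm, then the turn, a rotation vector about the tool's x, y, z in rad. A call has 1 to 20 rows; each row shifts and turns the pose as measured when the row begins, along the tool's axes as they then stand; what a row does not reach is not made up. A row lasts 1/10 s, in which the tool goes at most 50 mm and 8.59 degrees, less where a joint would pass 70% of its speed; a pose out of reach is approached as far as the arm can. A call is refused whole if a number of a shift passes 50 or a number of a turn 0.15, either way. A call with a gripper value outside its range is refused whole. "gripper" is the closure in counts, from 0 (fully open) to 255 (shut), set as the call begins (left out, the last holds). The fingers move at their own pace and stop on an object; "newtons" is the grip in N (left out, the last holds). Time passes only in rows, so rows that do not move let the fingers close. It gives the time, the measured TCP pose, the force and the opening at its end, in the units of the state.
- observe(): the state, without advancing time (a new reading comes with each control period).
- grab_frame(name): name is "side" or "top" or "wrist"; returns the picture (480x640x3 uint8, red, green, blue); there is no depth.
- camera_info(name): a dict with "fov_y" (degrees; the focal length in pixels is half the picture's height over the tangent of half this angle, whatever the lens; pixels are square), "cx", "cy" (the principal point, pixels), "R" (3x3) and "t" (3): a world point X has camera coordinates R X + t; the wrist camera has in their place "tool_from_camera" (4x4, takes a point from camera to tool coordinates, whose origin is the TCP and whose axes are the tool frame's). Camera axes: x right, y down, z forward; pixel columns grow to the right and rows downward; lengths in m; the calibration is good to about 2 mm. A picture is of the moment at which its call begins: read the wrist's pose just before it. camera_info takes no time and is no camera call.
- bot.job_done(): hands the job in, once; it reports no verdict.
Trained networks look in the newest picture that a camera, given by its name, has taken for a name from the list of things; names that differ only in an ending like _2 or _b are one class to them, and where a whole thing is asked for, a point or a joint stands for the part that bears it (a point fixed in the world has none). Each returns a list of dicts, best first, with "p" (0 to 1); they miss things now and then, are a little off and sometimes report something else, mostly with a low value. They report only what shows in the picture. A call takes as long as a camera call. They do not tell look-alikes from the thing itself.
- nets.find_in(camera, name): "rect" ([left, top, right, bottom] in pixels, round what is visible of it).
- nets.silhouettes(camera, name): "mask" (480x640 bool, what is visible of it) and "rect" ([left, top, right, bottom] in pixels, round what is visible of it).
- nets.pinpoint(camera, name): "location" ([column, row] in pixels: a listed point, or the origin of a listed thing).
The state is a dict: "clock": time; "qpos": joint angles; "qd": joint speeds; "joint_efforts": joint torques, N m; "position": TCP position; "tool_rot": TCP orientation; "force": force on the tool from outside, world axes, zero at the start; "moment": the same for the moment, N m; "grip_width": finger opening in m.
Only numpy, scipy, OpenCV 4.12 (cv2) and the standard library are available. Lean on these libraries where they do the work, as an engineer would, in place of code of your own. Each camera call takes 0.05 s, during which the arm holds its last target.

## Working session

There is one attempt and no reset: what is moved stays moved. The work goes in short steps, Python scripts to look and compute and a tool call to move; the robot and the scene stay as the last step left them, time stands still between calls to the robot, and variables do not carry over. Pictures are saved under pics/ and viewed, and the job is handed in when it is done.

Besides the shell and the picture viewer there is one more tool, called after "Request:" by a JSON object that holds its "name" and its "arguments". jog_arm: Moves the arm, as the interface text tells. Its arguments: {"type":"object","properties":{"commands":{"type":"array","items":{"type":"array","items":{"type":"number"}}},"gripper":{"type":"number"},"newtons":{"type":"number"}},"required":["commands"]}

```bash
ls; mkdir -p pics; cat > h.py <<'E'
import numpy as np, cv2, json
from workcell import observe, grab_frame, camera_info, bot, nets
from scipy.spatial.transform import Rotation as Ro
def K(c):
    f=240/np.tan(np.radians(c['fov_y'])/2); return f,c['cx'],c['cy']
def camRt(name,st=None):
    c=camera_info(name)
    if 'R' in c: return c,np.array(c['R']),np.array(c['t'])
    T=np.eye(4); T[:3,:3]=Ro.from_euler('xyz',st['tool_rot']).as_matrix() if np.size(st['tool_rot'])==3 else np.array(st['tool_rot']); T[:3,3]=st['position']
    W=T@np.array(c['tool_from_camera']); Wi=np.linalg.inv(W); return c,Wi[:3,:3],Wi[:3,3]
def proj(name,X,st=None):
    c,R,t=camRt(name,st); f,cx,cy=K(c); p=np.atleast_2d(X)@R.T+t
    return np.c_[f*p[:,0]/p[:,2]+cx,f*p[:,1]/p[:,2]+cy]
def ray(name,uv,st=None):
    c,R,t=camRt(name,st); f,cx,cy=K(c); d=R.T@np.array([(uv[0]-cx)/f,(uv[1]-cy)/f,1.]); return -R.T@t,d/np.linalg.norm(d)
def atz(name,uv,z,st=None):
    o,d=ray(name,uv,st); return o+d*(z-o[2])/d[2]
def tri(rs):
    A=np.zeros((3,3));b=np.zeros(3)
    for o,d in rs:
        P=np.eye(3)-np.outer(d,d);A+=P;b+=P@o
    X=np.linalg.solve(A,b); return X,[np.linalg.norm((np.eye(3)-np.outer(d,d))@(X-o)) for o,d in rs]
def save(img,n): cv2.imwrite('pics/'+n,img[:,:,::-1])
E
python3 - <<'E'
from h import *
s=observe();print(s)
for n in['side','top','wrist']:
    print(n,camera_info(n)); save(grab_frame(n),f'a_{n}.png')
E
```

```text
pics
{'clock': 0.0, 'qpos': array([-1.36823046,  0.52202556, -0.03635018,  1.5999895 ,  0.02114719,
        1.02113745, -0.11275314]), 'qd': array([-0.00041144,  0.00078961, -0.00158811,  0.00109177,  0.00195749,
       -0.00121076,  0.00142429]), 'joint_efforts': array([-4.81623774e-04, -9.27118349e+01,  1.97980531e+00, -3.69917929e+01,
        1.78772095e-02,  8.28602468e-03,  1.01988476e-05]), 'position': array([0.16829205, 0.60157003, 0.2417249 ]), 'tool_rot': array([-1.54612576,  1.56961836, -1.81886294]), 'force': array([ 0.23573857, -0.07547795, -0.37195212]), 'moment': array([-0.00976389, -0.0100356 ,  0.0034618 ]), 'grip_width': 0.0856146076551796}
side {'fov_y': 55.20185576801923, 'cx': 317.595345253289, 'cy': 237.51490696148326, 'R': array([[ 0.82359016, -0.56692152, -0.01729869],
       [-0.34567924, -0.47753514, -0.80775371],
       [ 0.44967223,  0.6712378 , -0.58926624]]), 't': array([-0.45081989,  0.24682326,  1.01494953])}
top {'fov_y': 47.945970615795765, 'cx': 314.83982358766804, 'cy': 238.6692920414624, 'R': array([[ 9.87009623e-04, -9.99929128e-01, -1.18644319e-02],
       [-9.95027790e-01,  1.99579655e-04, -9.95974793e-02],
       [ 9.95927885e-02,  1.19037432e-02, -9.94957073e-01]]), 't': array([-0.0557719 ,  0.52281495,  1.76034424])}
wrist {'fov_y': 64.53783938525912, 'cx': 313.3272858256004, 'cy': 238.08618441705258, 'tool_from_camera': array([[ 2.00919727e-04, -3.21019105e-01,  9.47072697e-01,
        -1.32216120e-01],
       [ 9.99999124e-01,  1.30389953e-03,  2.29820909e-04,
         1.20003168e-03],
       [-1.30866454e-03,  9.47071821e-01,  3.21019086e-01,
        -8.36406273e-02],
       [ 0.00000000e+00,  0.00000000e+00,  0.00000000e+00,
         1.00000000e+00]])}
```

View pics/a_side.png

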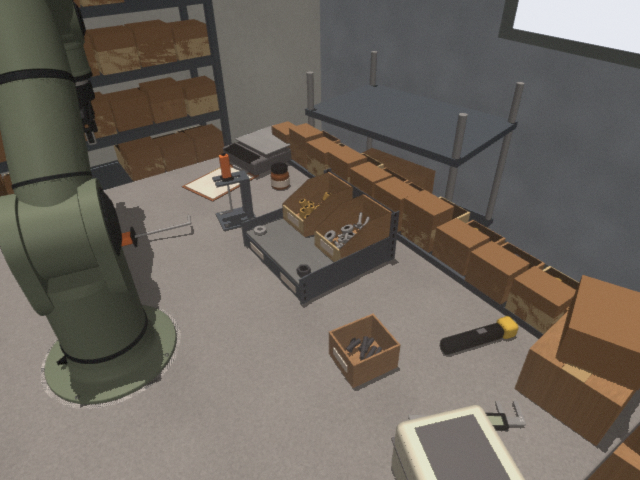

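View pics/a_top.png

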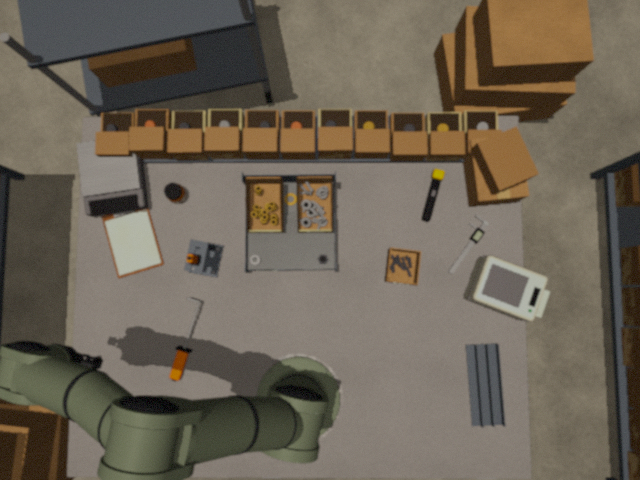

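View pics/a_wrist.png

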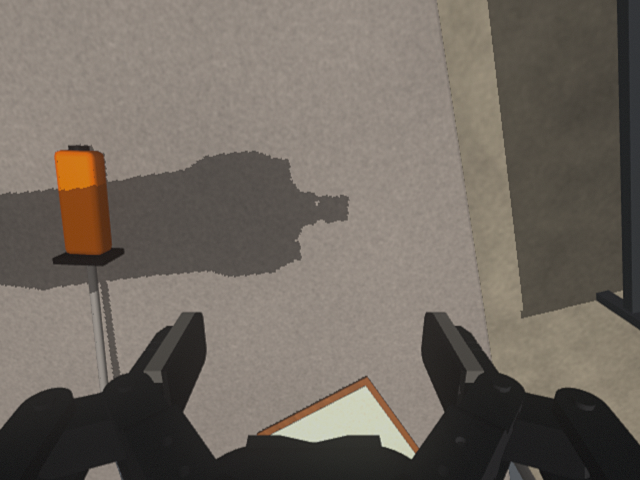

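```bash
python3 - <<'E'
from h import *
im=grab_frame('top'); 
c=cv2.resize(im[150:290,160:360],None,fx=4,fy=4,interpolation=cv2.INTER_CUBIC); save(c,'b_top.png')
im2=grab_frame('side'); c=cv2.resize(im2[130:310,180:420],None,fx=3.3,fy=3.3,interpolation=cv2.INTER_CUBIC); save(c,'b_side.png')
for cam in['top','side']:
    for n in['gap_mouth','bay','washer_mid','washer','hook_grip','hook_toe','hook','rack','rack_seat','bearing','nut','jar']:
        r=nets.pinpoint(cam,n); print(cam,n,[(np.round(d['location'],1).tolist(),round(d['p'],2)) for d in r[:3]])
E
```

```text
top gap_mouth [([292.0, 230.6], 0.6)]
top bay [([291.1, 234.6], 0.95), ([253.9, 257.8], 0.21)]
top washer_mid [([470.2, 244.3], 0.7), ([288.7, 196.3], 0.43)]
top washer [([288.1, 201.5], 0.65)]
top hook_grip [([192.1, 257.1], 0.66), ([176.5, 365.4], 0.56)]
top hook_toe [([195.7, 297.9], 0.65)]
top hook [([202.1, 258.9], 0.68), ([197.1, 301.6], 0.67)]
top rack [([204.6, 259.2], 0.8)]
top rack_seat [([290.1, 230.2], 0.67), ([192.4, 259.0], 0.57)]
top bearing []
top nut [([469.9, 241.1], 0.53), ([317.1, 257.3], 0.42), ([195.4, 261.1], 0.15)]
top jar [([178.4, 193.6], 0.92)]
side gap_mouth [([310.2, 237.0], 0.97)]
side bay [([308.0, 255.5], 0.67)]
side washer_mid []
side washer []
side hook_grip [([112.7, 238.4], 0.78), ([227.4, 168.6], 0.68)]
side hook_toe [([187.7, 219.9], 0.8), ([228.3, 214.5], 0.72), ([479.1, 423.3], 0.46)]
side hook [([229.3, 212.3], 0.81), ([192.4, 221.4], 0.61)]
side rack [([235.6, 219.8], 0.9), ([364.1, 358.1], 0.68)]
side rack_seat [([223.3, 166.3], 0.64)]
side bearing [([264.0, 230.1], 0.59)]
side nut []
side jar [([281.6, 185.4], 0.84)]
```

View pics/b_top.png

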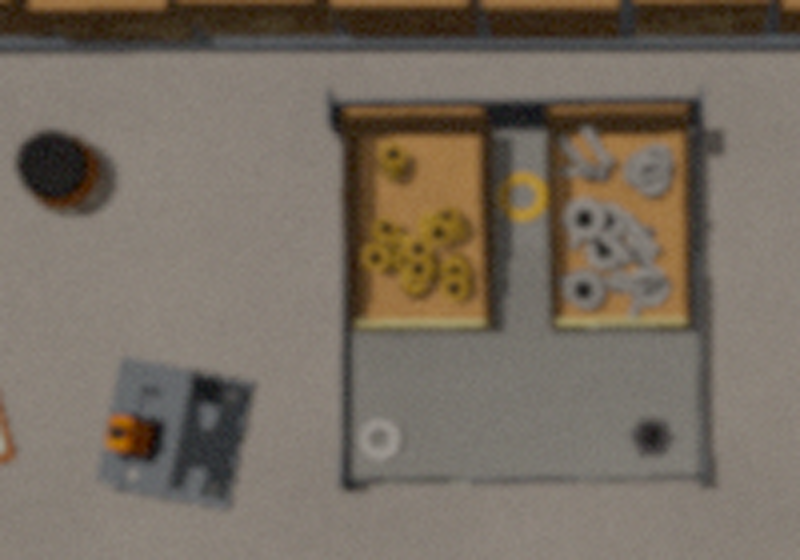

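View pics/b_side.png

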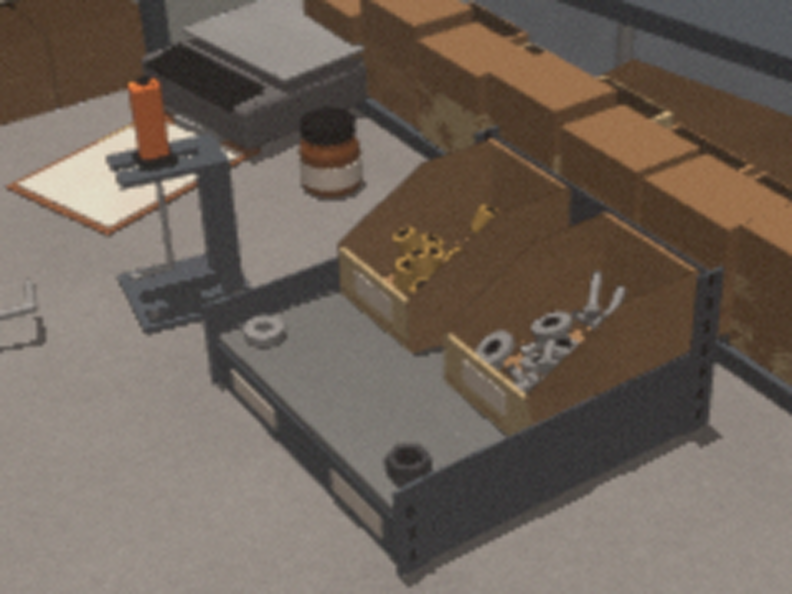

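```bash
python3 - <<'E'
from h import *
s=observe(); M=Ro.from_euler('xyz',s['tool_rot']).as_matrix(); print(M.round(3), bot.tip_extent)
print('mouth', atz('top',(292,230.6),.052), atz('side',(310.2,237),.052))
print('washer',atz('top',(290.5,199.2),.041))
print('grip', tri([ray('top',(192.1,257.1)),ray('side',(227.4,168.6))]), atz('top',(192.1,257.1),.185), atz('side',(227.4,168.6),.185))
print('rack', atz('top',(204.6,259.2),0), atz('side',(235.6,219.8),0))
print('hooktoe',atz('side',(228.3,214.5),.03),'hook',atz('side',(229.3,212.3),.03))
# bay edges in top crop coordinates/4 + offset
for n,p in dict(fl=(348,483),fr=(708,480),mfl=(497,328),mfr=(551,328)).items(): print(n,atz('top',(160+p[0]/4,150+p[1]/4),.052))
im=grab_frame('side'); save(cv2.resize(im[140:240,190:260],None,fx=8,fy=6,interpolation=cv2.INTER_CUBIC),'c.png')
E
```

```text
[[-0.     0.269  0.963]
 [-0.     0.963 -0.269]
 [-1.    -0.    -0.   ]] 0.011
mouth [0.54671996 0.01876852 0.052     ] [0.54810006 0.03509727 0.052     ]
washer [0.65250081 0.02487621 0.041     ]
grip (array([0.45165006, 0.31510869, 0.17279563]), [np.float64(0.0003898943476378958), np.float64(0.0003898943476379021)]) [0.45120747 0.31202265 0.185     ] [0.44237476 0.29283994 0.185     ]
rack [0.45631454 0.31429497 0.        ] [0.44968109 0.30632761 0.        ]
hooktoe [0.42753397 0.30286738 0.03      ] hook [0.43539887 0.31228602 0.03      ]
fl [0.41560249 0.16423822 0.052     ]
fr [ 0.41817838 -0.12778397  0.052     ]
mfl [0.54212652 0.04407574 0.052     ]
mfr [ 5.42111127e-01 -4.39123786e-05  5.20000000e-02]
```

View pics/c.png

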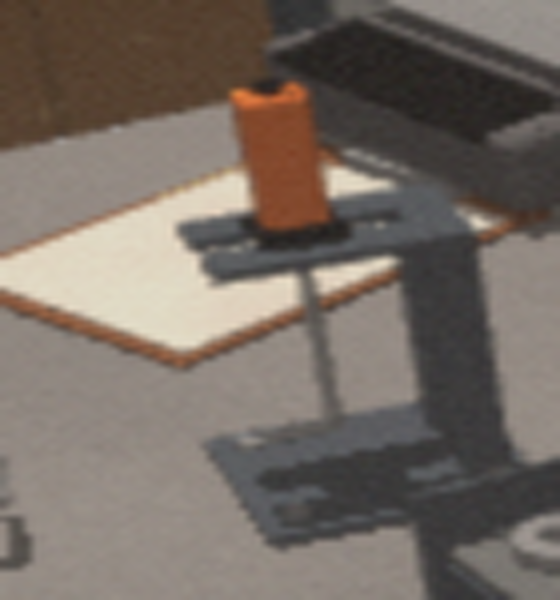

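```bash
python3 - <<'E'
from h import *
q=lambda p:(190+p[0]/8,140+p[1]/6)
for n,p in dict(near0=(215,270),near1=(400,248),far0=(180,225),slotend=(400,212)).items(): print(n,atz('side',q(p),.145))
im=grab_frame('top'); save(cv2.resize(im[225:290,170:240],None,fx=9,fy=9,interpolation=cv2.INTER_CUBIC),'d.png')
E
```

```text
near0 [0.40358103 0.29265902 0.145     ]
near1 [0.46671336 0.27266261 0.145     ]
far0 [0.41185789 0.34136811 0.145     ]
slotend [0.48314688 0.30526422 0.145     ]
```

View pics/d.png

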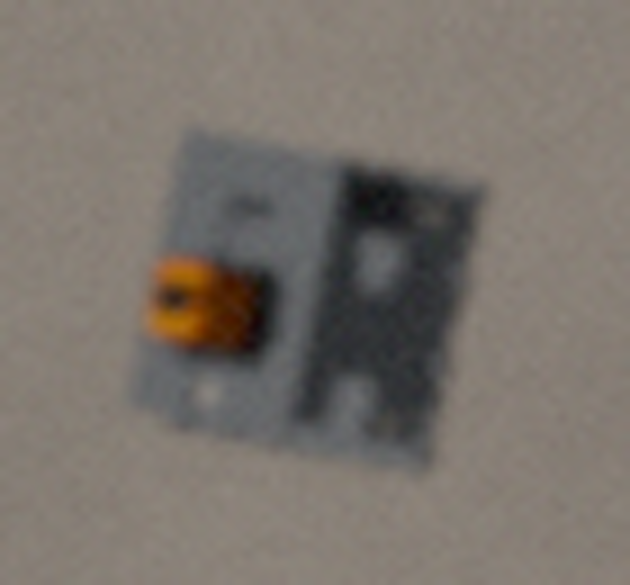

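Request:
{"name": "jog_arm", "arguments": {"commands": [[-10, -10, 15, 0, 0, 0], [-15, -20, 30, 0, 0, 0], [-15, -20, 35, 0, 0, 0], [-15, -22, 38, 0, 0, 0], [-15, -22, 38, 0, 0, 0], [-10, -22, 38, 0, 0, 0], [0, -22, 38, 0, 0, 0], [0, -22, 38, 0, 0, 0], [0, -20, 30, 0, 0, 0], [0, -15, 25, 0, 0, 0], [0, -8, 15, 0, 0, 0], [0, 0, 0, 0, 0, 0]]}}

```text
clock: 2.75
position: [0.4544, 0.2939, 0.3309]
tool_rot: [0.792, 1.565, 0.514]
force: [-0.6, -0.2, -0.4]
grip_width: 0.0854
```

```bash
python3 - <<'E'
from h import *
s=observe();print(s['clock'],s['position'],s['tool_rot'])
save(grab_frame('wrist'),'e.png')
for n in['hook_grip','hook','rack_seat','rack','hook_toe']:
    for d in nets.pinpoint('wrist',n)[:2]: print(n,np.round(d['location'],1),round(d['p'],2))
print(proj('wrist',[[.4517,.315,.185],[.4517,.315,.22]],s))
E
```

```text
2.75 [0.45438101 0.29385587 0.33094391] [0.79222916 1.56485189 0.51416603]
hook_grip [334.3 204.3] 0.94
hook [305.1  46.3] 0.9
hook [327.9 173.3] 0.65
rack_seat [338.5 206.9] 0.92
rack [326.2 168. ] 0.94
hook_toe [326.5 159.7] 0.8
hook_toe [322.4  51.5] 0.68
[[336.77437587 213.50835936]
 [340.03649792 227.3071148 ]]
```

View pics/e.png

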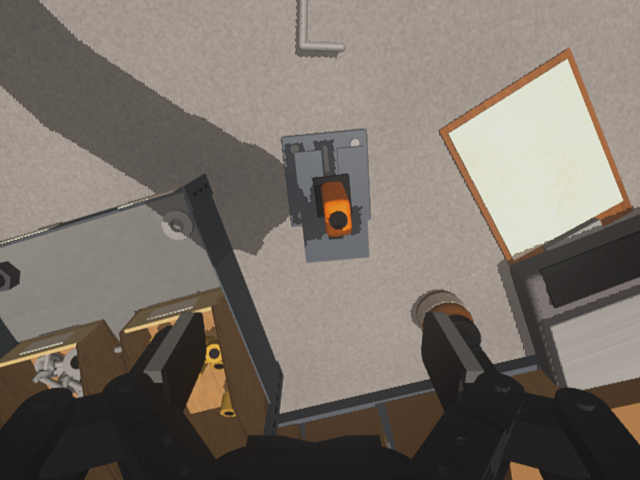

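```bash
python3 - <<'E'
from h import *
im=cv2.imread('pics/e.png')
cv2.imwrite('pics/f.png',cv2.resize(im[115:275,270:390],None,fx=5,fy=3.75,interpolation=cv2.INTER_CUBIC)[:600])
s=observe()
print([atz('wrist',p,.008,s).round(4).tolist() for p in [(283,137),(367,128),(305,262),(369,258)]])
E
```

```text
[[0.3928, 0.2803, 0.008], [0.4091, 0.3763, 0.008], [0.55, 0.2619, 0.008], [0.5669, 0.3428, 0.008]]
```

View pics/f.png

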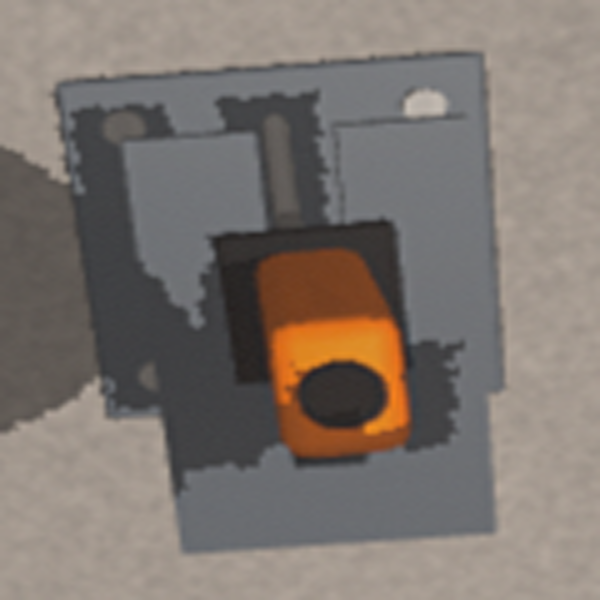

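```bash
python3 - <<'E'
from h import *
s=observe()
q=lambda p:(270+p[0]/5,115+p[1]/3.75)
def P(p,z): return atz('wrist',q(p),z,s)
fl,fr,rl,rr=[P(p,.145) for p in[(125,140),(465,117),(183,550),(495,530)]]
print('fork',fl,fr,rl,rr)
for a,b in((fl,rl),(fr,rr)):print('len',np.linalg.norm(b-a),'yaw',np.arctan2(*(b-a)[1::-1]))
for a,b in((fl,fr),(rl,rr)):print('wid',np.linalg.norm(b-a),'yaw',np.arctan2(*(b-a)[1::-1])-np.pi/2)
bl,br,b2,b3=[P(p,.006) for p in[(55,85),(482,53),(500,390),(105,415)]]
print('base',np.linalg.norm(br-bl),np.arctan2(*(br-bl)[1::-1])-np.pi/2,np.arctan2(*(b2-br)[1::-1]),np.arctan2(*(b3-bl)[1::-1]), (bl+br+b2+b3)/4)
h=[P(p,.22) for p in[(265,320),(398,318),(410,448),(285,458)]]
print('handle top',[x.round(4).tolist() for x in h],sum(h)/4, np.arctan2(*(h[2]-h[1])[1::-1]),np.arctan2(*(h[1]-h[0])[1::-1])-np.pi/2)
# slot: left edge (258,135), right (340,120)..., slot mid
g=[P(p,.15) for p in[(215,238),(395,222),(408,360),(237,382)]]
print('guard',[x.round(4).tolist() for x in g],sum(g)/4)
sl=[P(p,.145) for p in[(252,133),(335,125),(270,225),(345,222)]]
print('slot',np.linalg.norm(sl[1]-sl[0]),(sl[0]+sl[1])/2,(sl[2]+sl[3])/2)
E
```

```text
fork [0.40056967 0.29841627 0.145     ] [0.41071995 0.35322533 0.145     ] [0.49616823 0.28115881 0.145     ] [0.50627553 0.33652931 0.145     ]
len 0.09714372792413976 yaw -0.17859664238819448
len 0.09700322178180056 yaw -0.17297951986744567
wid 0.055741016925490765 yaw -0.1831189063673042
wid 0.05628543062935054 yaw -0.1805516481216083
base 0.09944455289439767 -0.17480061689728488 -0.18417864309818519 -0.18140636921867043 [0.45474485 0.31681174 0.006     ]
handle top [[0.428, 0.3126, 0.22], [0.4323, 0.3294, 0.22], [0.4558, 0.3253, 0.22], [0.4532, 0.3086, 0.22]] [0.4423105  0.31898812 0.22      ] -0.17246561880848735 -0.2513214287800576
guard [[0.4244, 0.3071, 0.15], [0.4289, 0.3365, 0.15], [0.4598, 0.3312, 0.15], [0.457, 0.3019, 0.15]] [0.44252469 0.31918833 0.15      ]
slot 0.013656432971936475 [0.40569258 0.32561197 0.145     ] [0.42623768 0.32261837 0.145     ]
```

Request:
{"name": "jog_arm", "arguments": {"commands": [[-10, -5, 0, -0.13, 0, 0], [-10, -15, 5, -0.14, 0, 0], [-5, -30, 10, 0, 0, 0], [-5, -36, 15, 0, 0, 0], [0, -40, 18, 0, 0, 0], [0, -40, 20, 0, 0, 0], [0, -40, 20, 0, 0, 0], [0, -33, 15, 0, 0, 0], [0, -25, 10, 0, 0, 0], [0, -10, 5, 0, 0, 0], [0, 0, 0, 0, 0, 0]]}}

```text
clock: 4.15
position: [0.5707, 0.0247, 0.3604]
tool_rot: [1.01, 1.565, 1.039]
force: [-0.1, 1.0, -0.3]
grip_width: 0.0853
```

```bash
python3 - <<'E'
from h import *
s=observe();print(s['clock'],s['position'],s['tool_rot'],s['force'])
im=grab_frame('wrist');save(im,'g.png')
for n in['gap_mouth','washer_mid','washer','bearing','nut']:
    for d in nets.pinpoint('wrist',n)[:2]: print(n,np.round(d['location'],1),round(d['p'],2))
E
```

```text
4.15 [0.57066824 0.02474787 0.36043056] [1.01010865 1.56538564 1.03868038] [-0.06813944  1.01673984 -0.29536282]
gap_mouth [314.8 154.6] 0.74
washer_mid [309.3 244.7] 0.97
washer [310.  247.5] 0.6
bearing [422.7  72.3] 0.97
nut [218.4  70.9] 0.91
```

View pics/g.png

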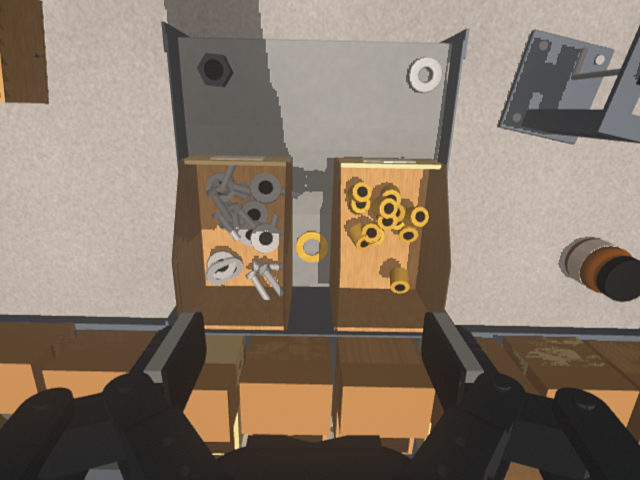

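```bash
python3 - <<'E'
from h import *
im=cv2.imread('pics/g.png')
cv2.imwrite('pics/g2.png',cv2.resize(im[140:340,260:370],None,fx=5,fy=3,interpolation=cv2.INTER_CUBIC))
cv2.imwrite('pics/g3.png',cv2.resize(im[20:180,160:470],None,fx=2.5,fy=2.5,interpolation=cv2.INTER_CUBIC))
E
```

```text
(no output)
```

View pics/g2.png

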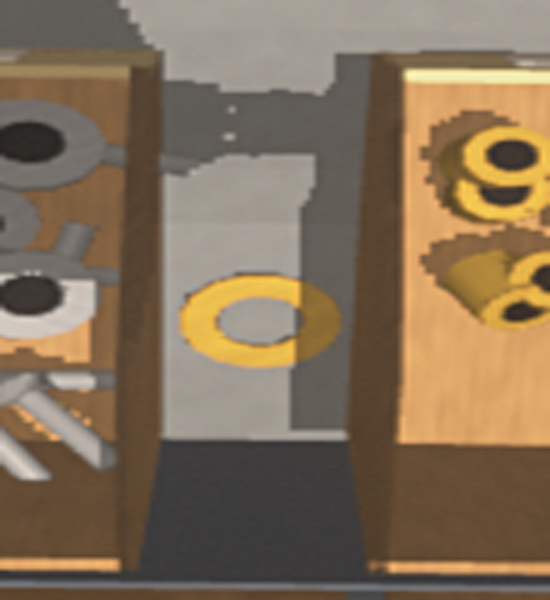

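View pics/g3.png

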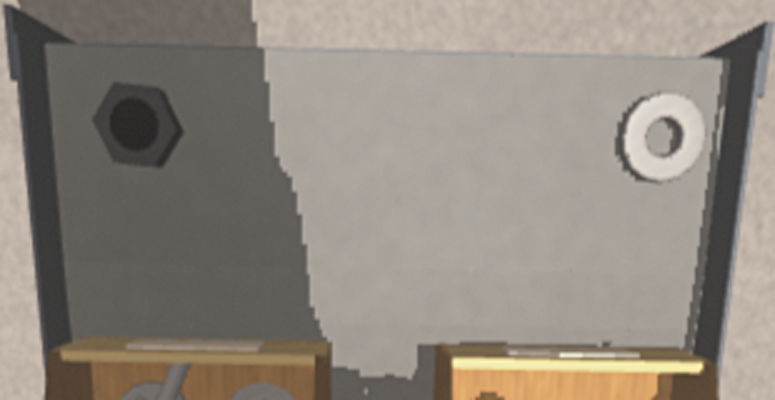

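```bash
python3 - <<'E'
from h import *
s=observe()
def P(p,z): return atz('wrist',p,z,s)
a,b=P((178,37.2),.052),P((451.2,43.2),.052)
print('front',a,b,np.linalg.norm(a-b),'yaw',np.arctan2(*(b-a)[1::-1])-np.pi/2,(a+b)/2)
q=lambda p:(260+p[0]/5,140+p[1]/3)
for z in(.035,.045): print('washer',z,P(q((261,321)),z), 'L',P(q((180,321)),z)[1],'R',P(q((342,321)),z)[1],'near',P(q((261,273)),z)[0],'far',P(q((261,368)),z)[0])
for z in(.037,.045,.052): print('back',P(q((162,438)),z),P(q((348,434)),z))
for z in(.15,): print('back top corners', P(q((140,567)),z),P(q((370,565)),z))
print('back top bins', P(q((122,572)),.15),P(q((372,567)),.15))
print('mouth L/R at deck',P(q((163,85)),.05),P(q((335,55)),.05))
# bin front outer corners: tops unknown; gap top edges
E
```

```text
front [ 0.42173167 -0.11553221  0.052     ] [0.41783059 0.1686663  0.052     ] 0.28422529069204266 yaw 0.013725739749912202 [0.41978113 0.02656705 0.052     ]
washer 0.035 [0.65521393 0.03102202 0.035     ] L 0.010250634243743787 R 0.051802751779230466 near 0.6336626338363803 far 0.6769319239374448
washer 0.045 [0.65152777 0.03088359 0.045     ] L 0.010566039479814418 R 0.051210290080564005 near 0.6304473482840028 far 0.6727712531651985
back [0.71027993 0.00653608 0.037     ] [0.70684295 0.05568845 0.037     ]
back [0.70635133 0.00685473 0.045     ] [0.7029747  0.05514418 0.045     ]
back [0.70291381 0.00713354 0.052     ] [0.69958997 0.05466795 0.052     ]
back top corners [0.7042163  0.00720645 0.15      ] [0.7020106  0.05489195 0.15      ]
back top bins [0.70632118 0.00349021 0.15      ] [0.70279395 0.0553473  0.15      ]
mouth L/R at deck [0.55336585 0.00505085 0.05      ] [0.54067952 0.04436636 0.05      ]
```

```bash
cat >> h.py <<'E'
def tgt(yaw):
    return np.array([[0,-np.sin(yaw),np.cos(yaw)],[0,np.cos(yaw),np.sin(yaw)],[-1,0,0]])
def rel(pos,yaw,quiet=False):
    s=observe();M=Ro.from_euler('xyz',s['tool_rot']).as_matrix();T=tgt(yaw)
    d=np.array(pos)-s['position']
    print('t',round(s['clock'],2),'F',s['force'].round(1),'w',round(s['grip_width'],4),'pos',s['position'].round(4),'q',s['qpos'].round(2)[[0,4,5,6]])
    print(' shift(mm) now-frame',(M.T@d*1e3).round(1),'target-frame',(T.T@d*1e3).round(1),'rotvec',Ro.from_matrix(M.T@T).as_rotvec().round(4))
E
python3 - <<'E'
from h import *
rel([.4425,.3190,.187+.10],-.179)
E
```

```text
t 4.45 F [ 0.1  0.1 -0.2] w 0.0855 pos [0.5701 0.0265 0.3607] q [-0.3  -0.08  1.21  1.52]
 shift(mm) now-frame [  74.9  295.9 -118.6] target-frame [  73.7  265.1 -177.7] rotvec [ 0.2104  0.0026 -0.0055]
```

Request:
{"name": "jog_arm", "arguments": {"commands": [[0, 15, -8, 0.1, 0.0013, -0.003], [0, 30, -18, 0.11, 0.0013, -0.003], [0, 35, -25, 0, 0, 0], [0, 40, -27, 0, 0, 0], [5, 40, -27, 0, 0, 0], [10, 38, -27, 0, 0, 0], [12, 35, -25, 0, 0, 0], [12, 20, -15, 0, 0, 0], [10, 8, -6, 0, 0, 0], [5, 0, 0, 0, 0, 0], [0, 0, 0, 0, 0, 0]], "gripper": 0}}

```text
clock: 5.55
position: [0.4266, 0.3279, 0.306]
tool_rot: [0.738, 1.568, 0.558]
force: [1.1, -0.1, -0.8]
grip_width: 0.0855
```

```bash
python3 - <<'E'
from h import *
rel([.4425,.3190,.187],-.179)
s=observe();save(grab_frame('wrist'),'i.png')
print(proj('wrist',[[.4425,.319,.22],[.4425,.319,.145]],s))
for d in nets.pinpoint('wrist','hook_grip')[:2]: print(d, atz('wrist',d['location'],.185,s))
E
```

```text
t 5.55 F [ 1.1 -0.1 -0.8] w 0.0855 pos [0.4266 0.3279 0.306 ] q [-0.83 -0.03  1.07  0.65]
 shift(mm) now-frame [119.   -6.2  16.9] target-frame [119.   -5.9  17.2] rotvec [-0.0006  0.0024 -0.0022]
[[301.40462013 278.07478965]
 [303.95134679 239.17867225]]
{'location': [297.7, 262.8], 'p': 0.93} [0.44595671 0.31464169 0.185     ]
{'location': [303.2, 204.8], 'p': 0.47} [0.40459828 0.32648999 0.185     ]
```

View pics/i.png

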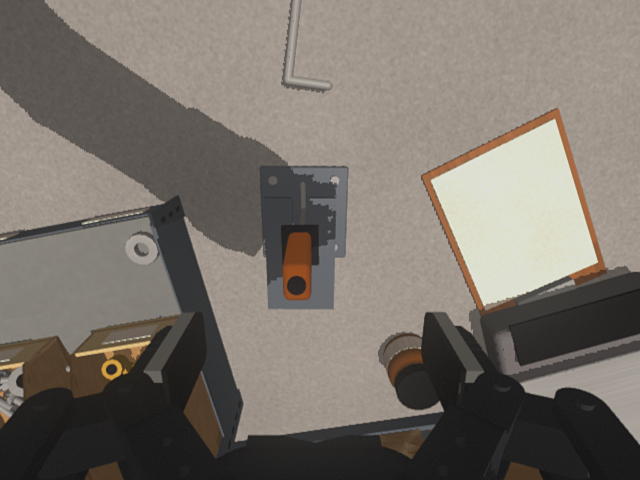

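```bash
python3 - <<'E'
from h import *
im=cv2.imread('pics/i.png')
cv2.imwrite('pics/i2.png',cv2.resize(im[155:315,250:360],None,fx=5,fy=3.75,interpolation=cv2.INTER_CUBIC))
E
```

```text
(no output)
```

View pics/i2.png

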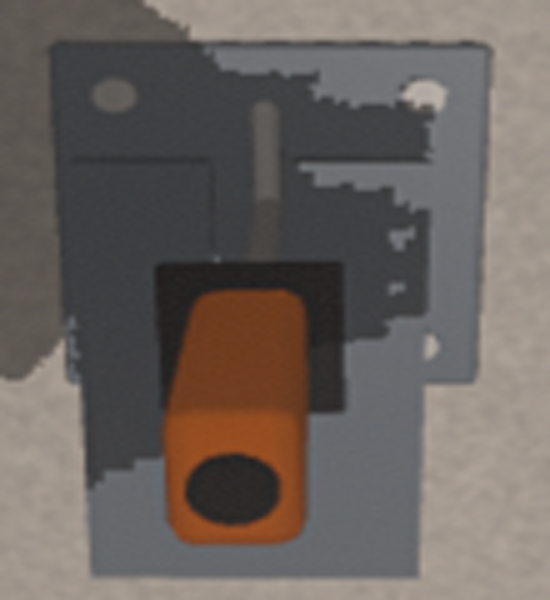

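```bash
python3 - <<'E'
from h import *
q=lambda p:(250+p[0]/5,155+p[1]/3.75)
s0=dict(position=np.array([.4266,.3279,.306]),tool_rot=np.array([.738,1.568,.558]))
s=observe(); print(s['position'],s['tool_rot'],s['clock'])
for S in(s0,s):
    P=lambda p,z:atz('wrist',q(p),z,S)
    print('htop',P((236,477),.22)); h=[P(p,.22) for p in((165,408),(307,408),(307,545),(165,545))]; print([x[:2].round(4).tolist() for x in h])
    f=[P(p,.145) for p in((72,160),(432,160),(420,577),(92,575))]; print('fork c',sum(f)/4,[x[:2].round(4).tolist() for x in f],np.arctan2(*(f[1]-f[0])[1::-1])-np.pi/2,np.arctan2(*(f[2]-f[1])[1::-1]),np.arctan2(*(f[3]-f[0])[1::-1]))
E
```

```text
[0.42721674 0.3276686  0.30676068] [0.79823122 1.5663956  0.61733061] 5.65
htop [0.44476029 0.31581739 0.22      ]
[[0.4309, 0.3096], [0.434, 0.3269], [0.459, 0.3223], [0.4557, 0.3044]]
fork c [0.45635368 0.31367998 0.145     ] [[0.4029, 0.2948], [0.413, 0.3505], [0.5101, 0.3328], [0.4994, 0.2767]] -0.17906724412890207 -0.1802521711123646 -0.18481010012911248
htop [0.44582619 0.31556278 0.22      ]
[[0.4319, 0.3093], [0.435, 0.3267], [0.4601, 0.3221], [0.4568, 0.3041]]
fork c [0.4574618  0.31351567 0.145     ] [[0.4039, 0.2946], [0.414, 0.3504], [0.5114, 0.3326], [0.5006, 0.2764]] -0.18025587098836882 -0.18108768522180985 -0.18583742329729153
```

Request:
{"name": "jog_arm", "arguments": {"commands": [[10, -4, 6, 0, 0, 0], [20, -6, 8, 0, 0, 0], [15, 0, 5, 0, 0, 0], [0, 0, 0, 0, 0, 0], [0, 0, 0, 0, 0, 0]]}}

```text
clock: 6.15
position: [0.4493, 0.3086, 0.2611]
tool_rot: [0.627, 1.563, 0.438]
force: [0.0, 0.1, 0.3]
grip_width: 0.0858
```

```bash
python3 - <<'E'
from h import *
rel([.4455,.3157,.187],-.181)
s=observe();im=grab_frame('wrist')
save(cv2.resize(im[160:360,230:370],None,fx=5,fy=3,interpolation=cv2.INTER_CUBIC),'j.png')
print(proj('wrist',[[.4455,.3157,.22]],s), s['qd'].round(3))
E
```

```text
t 6.15 F [0.  0.1 0.3] w 0.0858 pos [0.4493 0.3086 0.2611] q [-0.78 -0.04  0.96  0.71]
 shift(mm) now-frame [74.1  5.9 -5.5] target-frame [74.1  6.3 -5. ] rotvec [-0.0077  0.0063 -0.0046]
[[322.82800994 275.17232574]] [ 0.015  0.01   0.008  0.009 -0.002 -0.008  0.009]
```

View pics/j.png

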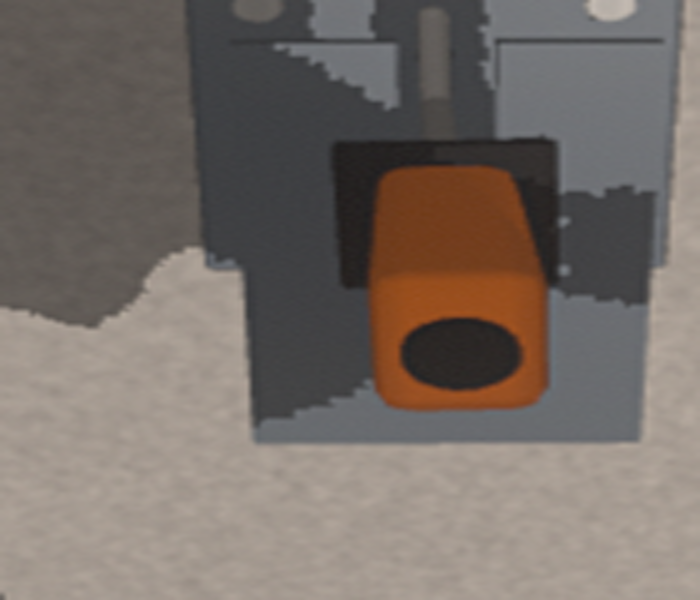

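Request:
{"name": "jog_arm", "arguments": {"commands": [[8, 3, -3, -0.006, 0.006, -0.004], [14, 3, -3, 0, 0, 0], [14, 0, 0, 0, 0, 0], [14, 0, 0, 0, 0, 0], [12, 0, 0, 0, 0, 0], [8, 0, 0, 0, 0, 0], [2, 0, 0, 0, 0, 0], [0, 0, 0, 0, 0, 0]]}}

```text
clock: 7.0
position: [0.4441, 0.3188, 0.1878]
tool_rot: [1.235, 1.566, 1.056]
force: [0.8, 0.4, 1.0]
grip_width: 0.0855
```

```bash
python3 - <<'E'
from h import *
rel([.445,.3157,.187],-.181)
E
```

```text
t 7.0 F [0.8 0.4 1. ] w 0.0855 pos [0.4441 0.3188 0.1878] q [-0.78 -0.05  0.8   0.71]
 shift(mm) now-frame [ 0.8 -2.9  1.4] target-frame [ 0.8 -2.9  1.5] rotvec [ 0.0022  0.0015 -0.0044]
```

Request:
{"name": "jog_arm", "arguments": {"commands": [[0.5, -2.5, 1, 0, 0, -0.003], [0, 0, 0, 0, 0, 0], [0, 0, 0, 0, 0, 0]]}}

```text
clock: 7.3
position: [0.4452, 0.3162, 0.1884]
tool_rot: [0.747, 1.567, 0.568]
force: [-0.3, -0.4, 0.2]
grip_width: 0.0858
```

```bash
python3 - <<'E'
from h import *
rel([.445,.3157,.187],-.181)
E
```

```text
t 7.3 F [-0.3 -0.4  0.2] w 0.0858 pos [0.4452 0.3162 0.1884] q [-0.78 -0.04  0.81  0.71]
 shift(mm) now-frame [ 1.4 -0.5 -0.1] target-frame [ 1.4 -0.5 -0.1] rotvec [ 0.002   0.0025 -0.0024]
```

Request:
{"name": "jog_arm", "arguments": {"commands": [[1, 0, 0, 0, 0, 0], [0, 0, 0, 0, 0, 0], [0, 0, 0, 0, 0, 0], [0, 0, 0, 0, 0, 0], [0, 0, 0, 0, 0, 0], [0, 0, 0, 0, 0, 0], [0, 0, 0, 0, 0, 0], [0, 0, 0, 0, 0, 0]], "gripper": 255, "newtons": 60}}

```text
clock: 8.1
position: [0.4453, 0.3163, 0.1878]
tool_rot: [0.779, 1.567, 0.6]
force: [0.2, 0.7, -0.9]
grip_width: 0.0171
```

```bash
python3 - <<'E'
from h import *
for i in range(3):
    rel([.445,.3157,.187],-.181); im=grab_frame('wrist')
save(im,'k.png')
E
```

```text
t 8.1 F [ 0.2  0.7 -0.9] w 0.0171 pos [0.4453 0.3163 0.1878] q [-0.78 -0.05  0.8   0.71]
 shift(mm) now-frame [ 0.8 -0.6 -0.2] target-frame [ 0.8 -0.6 -0.2] rotvec [ 0.0018  0.0029 -0.0029]
t 8.15 F [ 0.5  0.2 -0.4] w 0.0174 pos [0.4453 0.3163 0.1878] q [-0.78 -0.05  0.8   0.71]
 shift(mm) now-frame [ 0.8 -0.6 -0.2] target-frame [ 0.8 -0.6 -0.2] rotvec [ 0.0019  0.0029 -0.0029]
t 8.2 F [-0.2  0.1 -0.9] w 0.0172 pos [0.4453 0.3163 0.1878] q [-0.78 -0.05  0.8   0.71]
 shift(mm) now-frame [ 0.8 -0.6 -0.2] target-frame [ 0.8 -0.6 -0.2] rotvec [ 0.0018  0.0029 -0.0029]
```

View pics/k.png

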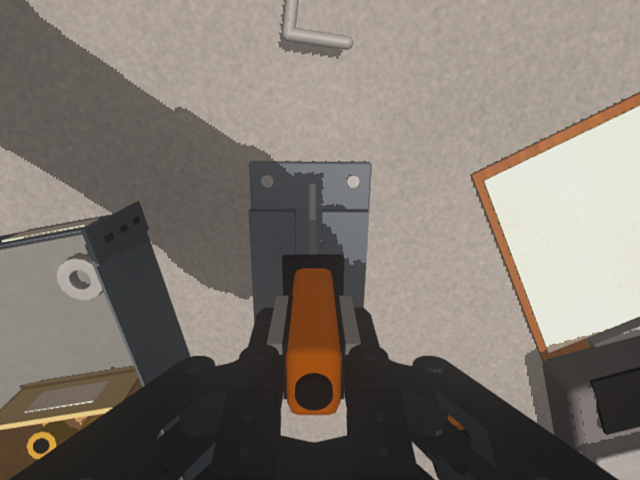

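Request:
{"name": "jog_arm", "arguments": {"commands": [[-3, 0, 0, 0, 0, 0], [-8, 0, 0, 0, 0, 0], [-10, 0, 0, 0, 0, 0], [-10, 0, 0, 0, 0, 0], [-10, 0, 0, 0, 0, 0], [-5, 0, 0, 0, 0, 0]]}}

```text
clock: 8.85
position: [0.4452, 0.3162, 0.2382]
tool_rot: [0.791, 1.566, 0.611]
force: [0.6, -0.8, -0.9]
grip_width: 0.0177
```

```bash
python3 - <<'E'
from h import *
rel([.4453,.3163,.3478],-.179)
E
```

```text
t 8.85 F [ 0.6 -0.8 -0.9] w 0.0177 pos [0.4452 0.3162 0.2382] q [-0.79 -0.04  0.92  0.7 ]
 shift(mm) now-frame [-109.6    0.5    0.4] target-frame [-1.096e+02  1.000e-01  0.000e+00] rotvec [-0.0003  0.0033 -0.0033]
```

Request:
{"name": "jog_arm", "arguments": {"commands": [[-10, 0, 0, 0, 0.001, -0.001], [-15, 0, 0, 0, 0.001, -0.001], [-20, 0, 0, 0, 0, 0], [-20, 0, 0, 0, 0, 0], [-20, 0, 0, 0, 0, 0], [-15, 0, 0, 0, 0, 0], [-8, 0, 0, 0, 0, 0], [0, 0, 0, 0, 0, 0]]}}

```text
clock: 9.65
position: [0.4446, 0.3156, 0.355]
tool_rot: [0.881, 1.568, 0.702]
force: [0.2, -0.3, -1.7]
grip_width: 0.0172
```

```bash
python3 - <<'E'
from h import *
rel([.4453,.3163,.3478],-.179)
rel([.6917,.0302-.010,.36],-1.558)
save(grab_frame('side'),'l.png')
E
```

```text
t 9.65 F [ 0.2 -0.3 -1.7] w 0.0172 pos [0.4446 0.3156 0.355 ] q [-0.8  -0.03  1.18  0.69]
 shift(mm) now-frame [7.2 0.8 0.6] target-frame [7.2 0.8 0.6] rotvec [-0.0003  0.0017 -0.002 ]
t 9.65 F [ 0.2 -0.3 -1.7] w 0.0172 pos [0.4446 0.3156 0.355 ] q [-0.8  -0.03  1.18  0.69]
 shift(mm) now-frame [  -5.  -246.6  295.8] target-frame [ -5.  243.3 298.6] rotvec [ 1.3787  0.     -0.0029]
```

View pics/l.png

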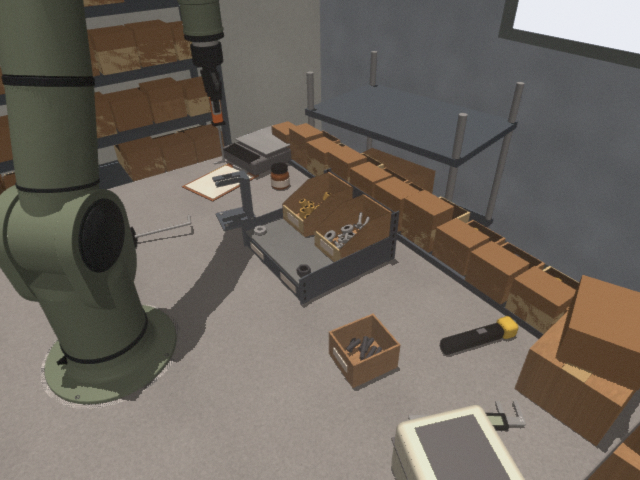

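Request:
{"name": "jog_arm", "arguments": {"commands": [[0, 0, 0, 0.1, 0, 0], [0, 0, 0, 0.145, 0, 0], [0, 0, 0, 0.145, 0, 0], [0, 0, 0, 0.145, 0, 0], [0, 0, 0, 0.145, 0, 0], [0, 0, 0, 0.145, 0, 0], [0, 0, 0, 0.145, 0, 0], [0, 0, 0, 0.145, 0, 0], [0, 0, 0, 0.145, 0, 0], [0, 0, 0, 0.1, 0, 0], [0, 0, 0, 0, 0, 0]]}}

```text
clock: 10.8
position: [0.4416, 0.3131, 0.344]
tool_rot: [-0.736, 1.557, -2.323]
force: [-0.4, -0.1, -0.5]
grip_width: 0.0172
```

```bash
python3 - <<'E'
from h import *
rel([.6917,.0185,.36],-1.558)
E
```

```text
t 10.8 F [-0.4 -0.1 -0.5] w 0.0172 pos [0.4416 0.3131 0.344 ] q [-0.99 -0.11  1.17 -0.63]
 shift(mm) now-frame [-15.4 255.  290.4] target-frame [-16.  246.4 297.8] rotvec [-0.0299  0.0101  0.0094]
```

Request:
{"name": "jog_arm", "arguments": {"commands": [[-4, 15, 18, -0.015, 0.005, 0.005], [-4, 28, 33, -0.014, 0.005, 0.004], [-3, 30, 36, 0, 0, 0], [-3, 30, 36, 0, 0, 0], [-2, 30, 36, 0, 0, 0], [0, 30, 36, 0, 0, 0], [0, 28, 34, 0, 0, 0], [0, 25, 30, 0, 0, 0], [0, 15, 20, 0, 0, 0], [0, 8, 10, 0, 0, 0], [0, 0, 0, 0, 0, 0]]}}

```text
clock: 11.9
position: [0.6946, 0.0207, 0.3508]
tool_rot: [-1.337, 1.559, -2.849]
force: [-0.8, -0.1, -0.9]
grip_width: 0.0176
```

```bash
python3 - <<'E'
from h import *
rel([.6917,.0185,.36],-1.558)
E
```

```text
t 11.9 F [-0.8 -0.1 -0.9] w 0.0176 pos [0.6946 0.0207 0.3508] q [-0.35 -0.23  1.35  0.11]
 shift(mm) now-frame [-9.2 -3.1  2.1] target-frame [-9.2 -2.9  2.2] rotvec [0.0457 0.003  0.0115]
```

Request:
{"name": "jog_arm", "arguments": {"commands": [[0, -2, 1, 0.04, 0.003, 0.01], [0, -1, 1, 0.006, 0, 0.002], [0, 0, 0, 0, 0, 0], [0, 0, 0, 0, 0, 0]]}}

```text
clock: 12.3
position: [0.6901, 0.0225, 0.3499]
tool_rot: [-2.448, 1.568, 2.285]
force: [-0.0, 0.0, -1.4]
grip_width: 0.0172
```

```bash
python3 - <<'E'
from h import *
rel([.6917,.0185,.36],-1.558)
s=observe()
im=grab_frame('wrist');im=im.copy()
toe=[[s['position'][0],s['position'][1]+d,s['position'][2]-.155] for d in(0,.014,.031)]
p=proj('wrist',toe,s);print(p)
save(im,'m.png')
t=grab_frame('top'); save(cv2.resize(t[150:290,200:380],None,fx=4,fy=4,interpolation=cv2.INTER_CUBIC),'m2.png'); print(proj('top',toe))
t=grab_frame('side'); save(cv2.resize(t[60:310,180:420],None,fx=3,fy=2.4,interpolation=cv2.INTER_CUBIC),'m3.png'); print(proj('side',toe))
E
```

```text
t 12.3 F [-0.   0.  -1.4] w 0.0172 pos [0.6901 0.0225 0.3499] q [-0.36 -0.24  1.33  0.08]
 shift(mm) now-frame [-10.1   1.5   4. ] target-frame [-10.1   1.6   4. ] rotvec [ 0.0078 -0.0019  0.0016]
[[314.25308852 222.42241731]
 [314.66324799 205.0729857 ]
 [315.17834475 183.28478711]]
[[288.4844271  178.19521647]
 [283.86760506 178.20230019]
 [278.26272867 178.2108999 ]]
[[355.58748727 177.63351225]
 [352.34792808 175.60394579]
 [348.47985537 173.18061897]]
```

View pics/m.png

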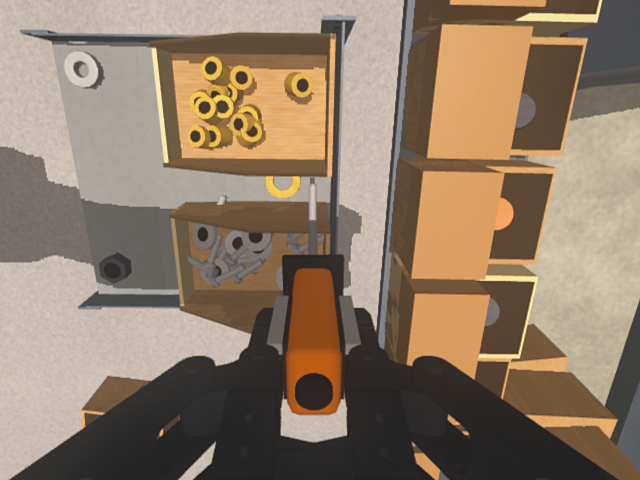

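View pics/m2.png

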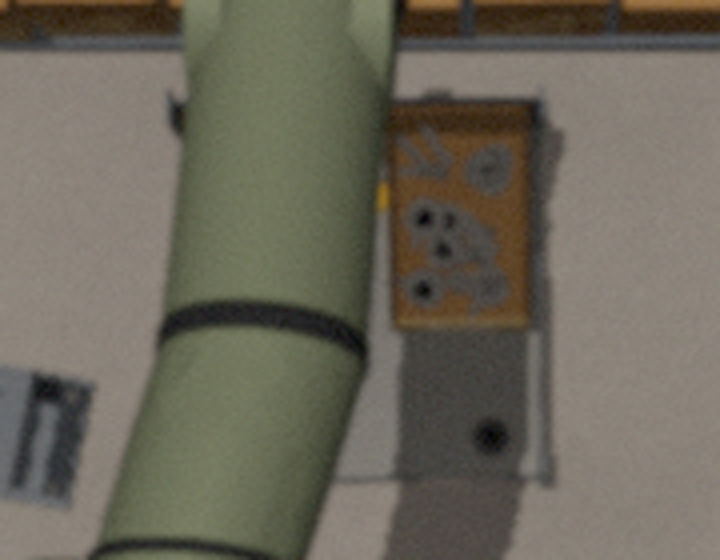

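View pics/m3.png

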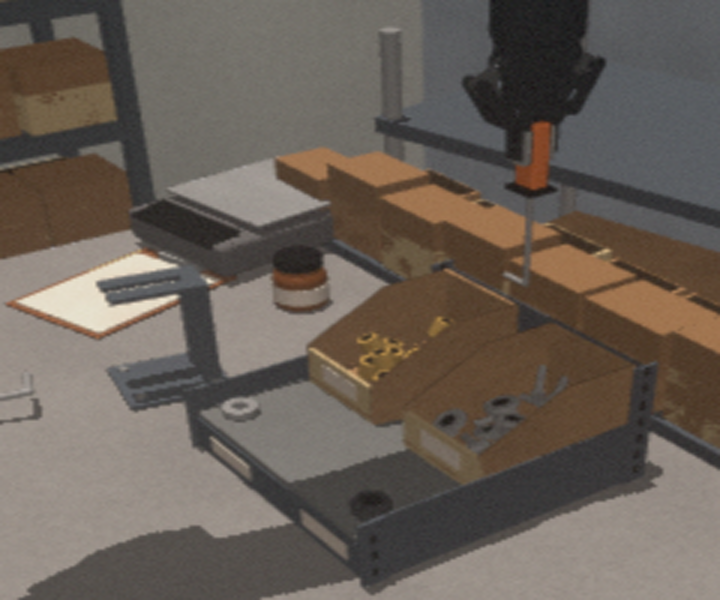

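```bash
python3 - <<'E'
from h import *
s=observe()
im=cv2.imread('pics/m.png')
cv2.imwrite('pics/m4.png',cv2.resize(im[140:260,240:360],None,fx=6,fy=5,interpolation=cv2.INTER_CUBIC))
P=lambda p,z:atz('wrist',p,z,s).round(4)
print('washer',P((282,183),.043),P((264.5,183),.043),P((300,183),.043))
print('toe tip',P((313,178),.195),'pos',s['position'])
E
```

```text
washer [0.6529 0.0246 0.043 ] [0.6326 0.0241 0.043 ] [0.6738 0.025  0.043 ]
toe tip [0.6886 0.057  0.195 ] pos [0.69029549 0.02200656 0.34983602]
```

View pics/m4.png

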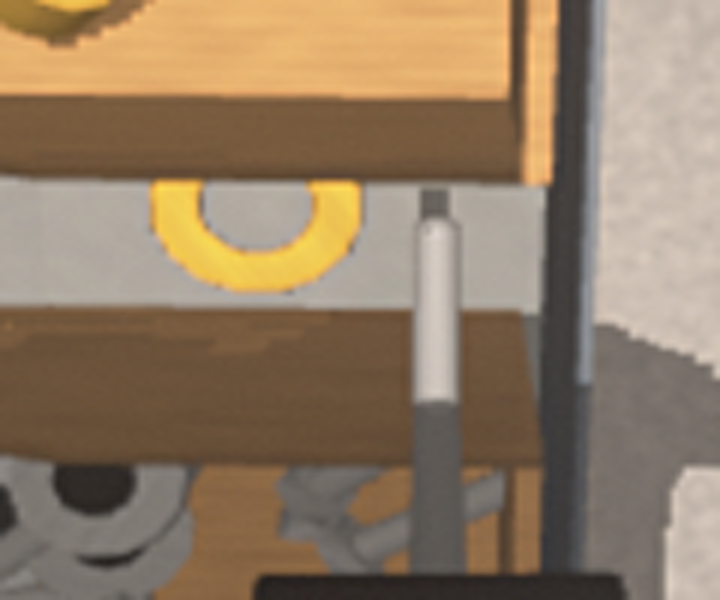

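```bash
python3 - <<'E'
from h import *
s=observe()
P=lambda p,z:atz('wrist',p,z,s).round(4)
q=lambda p:(240+p[0]/6,140+p[1]/5)
for x in(20,260,520): print('wall -y',P(q((x,311)),.040))
print('wall -y top',P(q((400,463)),.15),P(q((540,463)),.15)); print('wall +y top',P(q((300,182)),.14),P(q((510,184)),.15))
for z in(.038,.044):print('washer -y edge',P(q((255,292)),z),'back',P(q((543,300)),z))
print('toe tip',P(q((437,220)),.195),'rod/guard',P(q((438,575)),.229),'guard edges',P(q((255,575)),.235),P(q((622,575)),.235))
E
```

```text
wall -y [0.6065 0.     0.04  ]
wall -y [0.6541 0.001  0.04  ]
wall -y [0.7057 0.0021 0.04  ]
wall -y top [ 0.6839 -0.001   0.15  ] [ 7.053e-01 -5.000e-04  1.500e-01]
wall +y top [0.6679 0.0486 0.14  ] [0.6991 0.0506 0.15  ]
washer -y edge [0.653  0.0052 0.038 ] back [0.7102 0.0044 0.038 ]
washer -y edge [0.6535 0.0065 0.044 ] back [0.7099 0.0058 0.044 ]
toe tip [0.6886 0.0524 0.195 ] rod/guard [0.6897 0.0077 0.229 ] guard edges [0.6684 0.0096 0.235 ] [0.711  0.0105 0.235 ]
```

Request:
{"name": "jog_arm", "arguments": {"commands": [[5, -1, 3, 0.004, 0, 0], [10, -1, 4, 0.003, 0, 0], [8, -0.5, 1, 0, 0, 0], [2, 0, 0, 0, 0, 0], [0, 0, 0, 0, 0, 0], [0, 0, 0, 0, 0, 0]]}}

```text
clock: 13.05
position: [0.6874, 0.0132, 0.3217]
tool_rot: [-2.053, 1.568, 2.672]
force: [-0.3, 0.3, -0.2]
grip_width: 0.0174
```

```bash
python3 - <<'E'
from h import *
rel([.6925,.0145,.325],-1.558)
s=observe()
im=grab_frame('wrist')
save(cv2.resize(im[120:240,240:360],None,fx=6,fy=5,interpolation=cv2.INTER_CUBIC),'n.png')
E
```

```text
t 13.05 F [-0.3  0.3 -0.2] w 0.0174 pos [0.6874 0.0132 0.3217] q [-0.35 -0.25  1.27  0.09]
 shift(mm) now-frame [-3.3  5.2 -1.3] target-frame [-3.3  5.2 -1.3] rotvec [-0.0005 -0.0014  0.0027]
```

View pics/n.png

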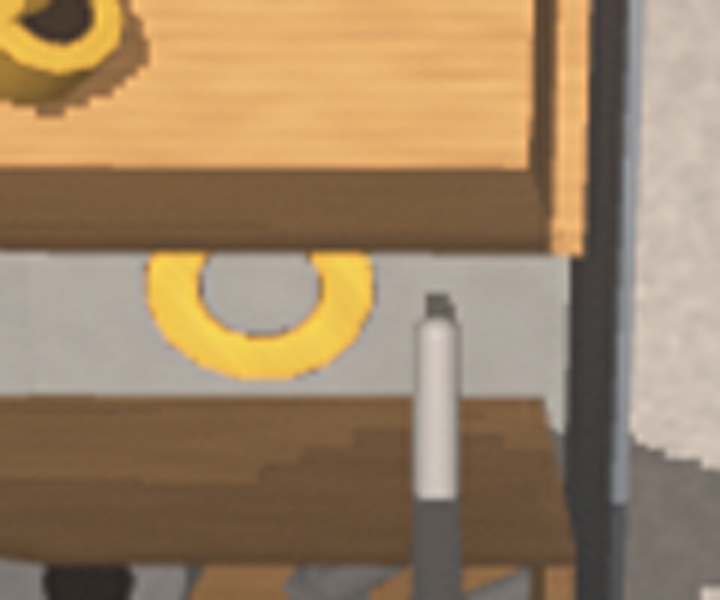

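```bash
python3 - <<'E'
from h import *
s=observe()
P=lambda p,z:atz('wrist',p,z,s).round(4)
q=lambda p:(240+p[0]/6,120+p[1]/5)
print('toe tip',P(q((437,320)),.167),'wall+y top',P(q((440,252)),.15),'-y wall top',P(q((390,562)),.15),P(q((570,562)),.15),'-y bottom',P(q((440,399)),.04))
print('washer far',P(q((372,285)),.042),'near',P(q((147,285)),.042),'back',P(q((565,400)),.04),'-y edge',P(q((265,380)),.042))
E
```

```text
toe tip [0.6857 0.0436 0.167 ] wall+y top [0.6859 0.0513 0.15  ] -y wall top [ 6.796e-01 -6.000e-04  1.500e-01] [ 7.048e-01 -3.000e-04  1.500e-01] -y bottom [0.6863 0.0022 0.04  ]
washer far [0.6736 0.0278 0.042 ] near [0.6329 0.0272 0.042 ] back [0.7094 0.0023 0.04  ] -y edge [0.654  0.0065 0.042 ]
```

Request:
{"name": "jog_arm", "arguments": {"commands": [[0, 5, -0.5, 0, -0.001, 0.002], [0, 0, 0, 0, 0, 0], [0, 0, 0, 0, 0, 0]]}}

```text
clock: 13.4
position: [0.6932, 0.014, 0.3224]
tool_rot: [2.268, 1.57, 0.71]
force: [0.7, -0.7, -1.5]
grip_width: 0.0173
```

```bash
python3 - <<'E'
from h import *
rel([.6925,.0140,.222],-1.558)
E
```

```text
t 13.4 F [ 0.7 -0.7 -1.5] w 0.0173 pos [0.6932 0.014  0.3224] q [-0.35 -0.25  1.27  0.09]
 shift(mm) now-frame [ 1.004e+02 -7.000e-01  1.000e-01] target-frame [100.4  -0.7   0. ] rotvec [-0.0001 -0.0004 -0.0005]
```

Request:
{"name": "jog_arm", "arguments": {"commands": [[6, 0, 0, 0, 0, 0], [10, 0, 0, 0, 0, 0], [12, 0, 0, 0, 0, 0], [12, 0, 0, 0, 0, 0], [8, 0, 0, 0, 0, 0], [2, 0, 0, 0, 0, 0], [0, 0, 0, 0, 0, 0]]}}

```text
clock: 14.1
position: [0.6925, 0.0141, 0.2664]
tool_rot: [-1.737, 1.569, 2.988]
force: [0.3, -0.0, -1.0]
grip_width: 0.0174
```

```bash
python3 - <<'E'
from h import *
rel([.6925,.0140,.215],-1.558)
s=observe()
im=grab_frame('wrist')
save(cv2.resize(im[60:240,240:370],None,fx=5,fy=3.3,interpolation=cv2.INTER_CUBIC),'o.png')
E
```

```text
t 14.1 F [ 0.3 -0.  -1. ] w 0.0174 pos [0.6925 0.0141 0.2664] q [-0.34 -0.26  1.16  0.11]
 shift(mm) now-frame [51.4  0.1  0.1] target-frame [51.4  0.   0.1] rotvec [-0.     -0.0003  0.0016]
```

View pics/o.png

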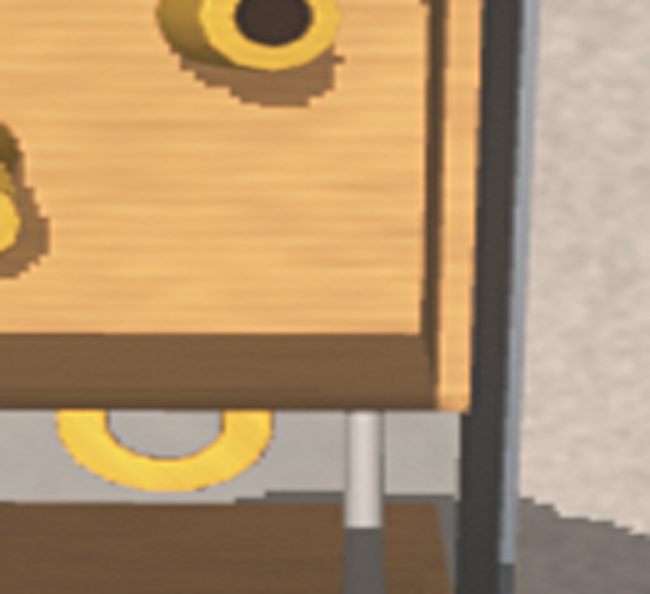

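Request:
{"name": "jog_arm", "arguments": {"commands": [[6, 0, 0, 0, 0, 0], [10, 0, 0, 0, 0, 0], [12, 0, 0, 0, 0, 0], [12, 0, 0, 0, 0, 0], [5, 0, 0, 0, 0, 0], [1, 0, 0, 0, 0, 0], [0, 0, 0, 0, 0, 0]]}}

```text
clock: 14.85
position: [0.6926, 0.0141, 0.2167]
tool_rot: [-1.787, 1.57, 2.938]
force: [0.5, -0.7, -0.6]
grip_width: 0.0174
```

```bash
python3 - <<'E'
from h import *
rel([.6925,.0140,.200],-1.558)
s=observe()
im=grab_frame('wrist')
save(cv2.resize(im[60:240,240:370],None,fx=5,fy=3.3,interpolation=cv2.INTER_CUBIC),'o2.png')
F=[]
for i in range(6): F.append(observe()['force']); grab_frame('wrist')
print(np.round(F,2))
E
```

```text
t 14.85 F [ 0.5 -0.7 -0.6] w 0.0174 pos [0.6926 0.0141 0.2167] q [-0.33 -0.28  1.07  0.12]
 shift(mm) now-frame [16.7 -0.1  0.1] target-frame [16.7 -0.1  0.1] rotvec [-0.     -0.0002  0.0011]
[[-0.1  -0.12 -0.65]
 [-0.44 -0.19 -0.72]
 [-0.67 -0.47 -0.42]
 [ 0.14 -0.08 -0.75]
 [ 0.99 -0.41 -1.25]
 [ 0.64  0.75 -0.69]]
```

View pics/o2.png

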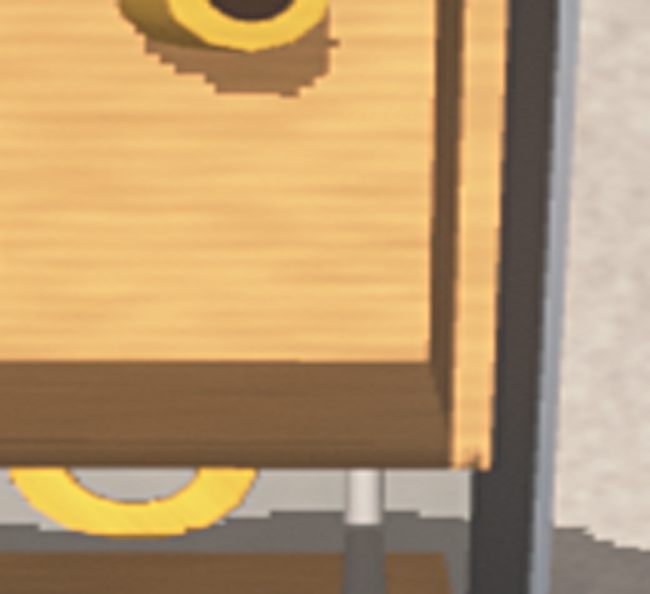

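Request:
{"name": "jog_arm", "arguments": {"commands": [[3, 0, 0, 0, 0, 0], [3, 0, 0, 0, 0, 0], [2.5, 0, 0, 0, 0, 0], [1.5, 0, 0, 0, 0, 0], [0, 0, 0, 0, 0, 0]]}}

```text
clock: 15.7
position: [0.6928, 0.0142, 0.2065]
tool_rot: [-3.094, 1.57, 1.631]
force: [-0.5, 0.6, -0.7]
grip_width: 0.0169
```

Request:
{"name": "jog_arm", "arguments": {"commands": [[1.5, 0, 0, 0, 0, 0], [1, 0, 0, 0, 0, 0], [0, 0, 0, 0, 0, 0]]}}

```text
clock: 16.0
position: [0.6928, 0.0142, 0.2037]
tool_rot: [3.136, 1.57, 1.578]
force: [0.5, -0.6, -1.0]
grip_width: 0.0173
```

Request:
{"name": "jog_arm", "arguments": {"commands": [[1.5, 0, 0, 0, 0, 0], [1, 0, 0, 0, 0, 0], [0, 0, 0, 0, 0, 0]]}}

```text
clock: 16.3
position: [0.6928, 0.0142, 0.2011]
tool_rot: [2.815, 1.57, 1.257]
force: [-0.2, 0.1, -1.6]
grip_width: 0.0173
```

Request:
{"name": "jog_arm", "arguments": {"commands": [[1.2, 0, 0, 0, 0, 0], [0.8, 0, 0, 0, 0, 0], [0, 0, 0, 0, 0, 0]]}}

```text
clock: 16.6
position: [0.6929, 0.0142, 0.199]
tool_rot: [2.775, 1.57, 1.218]
force: [0.1, -0.6, -0.7]
grip_width: 0.0179
```

Request:
{"name": "jog_arm", "arguments": {"commands": [[1, 0, 0, 0, 0, 0], [0.6, 0, 0, 0, 0, 0], [0, 0, 0, 0, 0, 0]]}}

```text
clock: 16.9
position: [0.6929, 0.0142, 0.1972]
tool_rot: [2.678, 1.57, 1.12]
force: [0.2, -0.0, -0.3]
grip_width: 0.0175
```

Request:
{"name": "jog_arm", "arguments": {"commands": [[1, 0, 0, 0, 0, 0], [0.6, 0, 0, 0, 0, 0], [0, 0, 0, 0, 0, 0]]}}

```text
clock: 17.2
position: [0.693, 0.0141, 0.1958]
tool_rot: [2.256, 1.57, 0.698]
force: [-0.1, -0.2, 2.0]
grip_width: 0.0172
```

Request:
{"name": "jog_arm", "arguments": {"commands": [[0, -2, 0, 0, 0, 0], [0, -3, 0, 0, 0, 0], [0, -3, 0, 0, 0, 0], [0, -2, 0, 0, 0, 0]]}}

```text
clock: 17.6
position: [0.6829, 0.014, 0.1962]
tool_rot: [1.773, 1.568, 0.215]
force: [0.8, -0.3, -0.1]
grip_width: 0.0172
```

Request:
{"name": "jog_arm", "arguments": {"commands": [[0.1, -2, 0, 0, 0, 0], [0.1, -2, 0, 0, 0, 0], [0, -2, 0, 0, 0, 0]]}}

```text
clock: 17.9
position: [0.6763, 0.0139, 0.1961]
tool_rot: [1.772, 1.568, 0.214]
force: [1.2, 0.2, 0.4]
grip_width: 0.0172
```

Request:
{"name": "jog_arm", "arguments": {"commands": [[0.5, -2, 0, 0, 0, 0], [0.2, -2, 0, 0, 0, 0], [0, -2, 0, 0, 0, 0]]}}

```text
clock: 18.2
position: [0.6705, 0.0139, 0.1959]
tool_rot: [1.705, 1.566, 0.147]
force: [2.4, -0.2, 2.0]
grip_width: 0.0173
```

```bash
python3 - <<'E'
from h import *
im=grab_frame('wrist')
save(cv2.resize(im[100:280,200:370],None,fx=4.5,fy=3.3,interpolation=cv2.INTER_CUBIC),'p1.png')
E
```

```text
(no output)
```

View pics/p1.png

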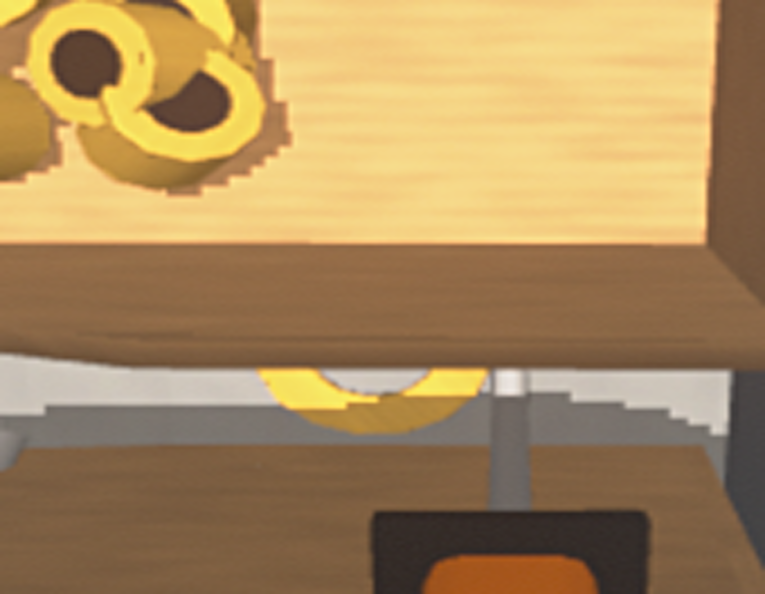

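Request:
{"name": "jog_arm", "arguments": {"commands": [[0, -2, 0, 0, 0, 0], [0, -3, 0, 0, 0, 0], [0, -3, 0, 0, 0, 0], [0, -3, 0, 0, 0, 0]]}}

```text
clock: 18.65
position: [0.6586, 0.0137, 0.1958]
tool_rot: [1.7, 1.566, 0.142]
force: [3.5, -0.3, 1.8]
grip_width: 0.0175
```

Request:
{"name": "jog_arm", "arguments": {"commands": [[0, -3, 0, 0, 0, 0], [0, -3, 0, 0, 0, 0], [0, -3, 0, 0, 0, 0], [0, -3, 0, 0, 0, 0]]}}

```text
clock: 19.05
position: [0.6454, 0.0135, 0.1958]
tool_rot: [1.704, 1.566, 0.146]
force: [2.0, -0.0, 1.7]
grip_width: 0.0174
```

```bash
python3 - <<'E'
from h import *
rel([.6,.0140,.1955],-1.558)
im=grab_frame('wrist')
save(cv2.resize(im[100:280,200:370],None,fx=4.5,fy=3.3,interpolation=cv2.INTER_CUBIC),'p2.png')
E
```

```text
t 19.05 F [ 2.  -0.   1.7] w 0.0174 pos [0.6454 0.0135 0.1958] q [-0.36 -0.28  0.95  0.13]
 shift(mm) now-frame [  0.1 -45.4  -1.1] target-frame [  0.3 -45.4  -1.1] rotvec [-0.0001 -0.0006 -0.0047]
```

View pics/p2.png

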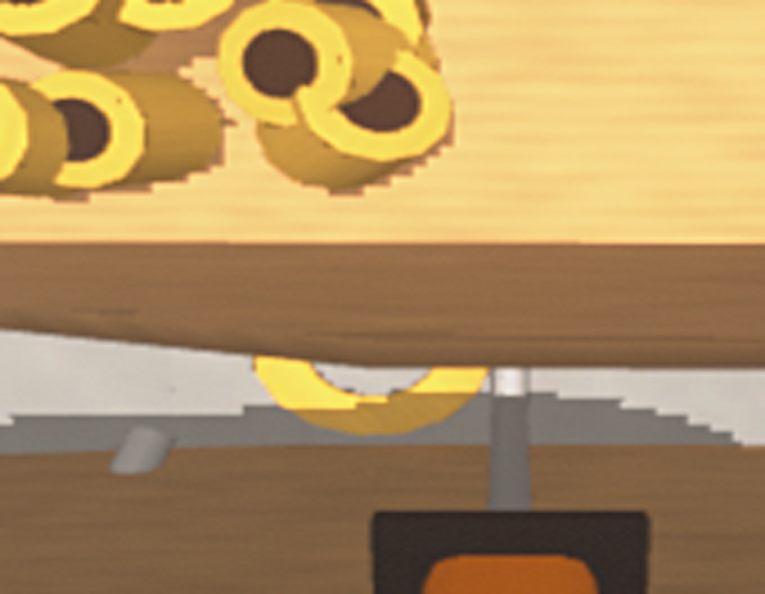

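```bash
python3 - <<'E'
from h import *
s=observe()
S1=dict(position=np.array([.5701,.0265,.3607]),tool_rot=np.array([1.0101,1.5654,1.0387]))
S2=dict(position=np.array([.6902,.0222,.3498]),tool_rot=np.array([-2.448,1.568,2.285]))
im=cv2.imread('pics/m.png'); cv2.imwrite('pics/r1.png',cv2.resize(im[180:230,190:270],None,fx=9,fy=9,interpolation=cv2.INTER_CUBIC))
im=cv2.imread('pics/g.png'); cv2.imwrite('pics/r2.png',cv2.resize(im[170:220,260:340],None,fx=9,fy=9,interpolation=cv2.INTER_CUBIC))
E
```

```text
(no output)
```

View pics/r1.png

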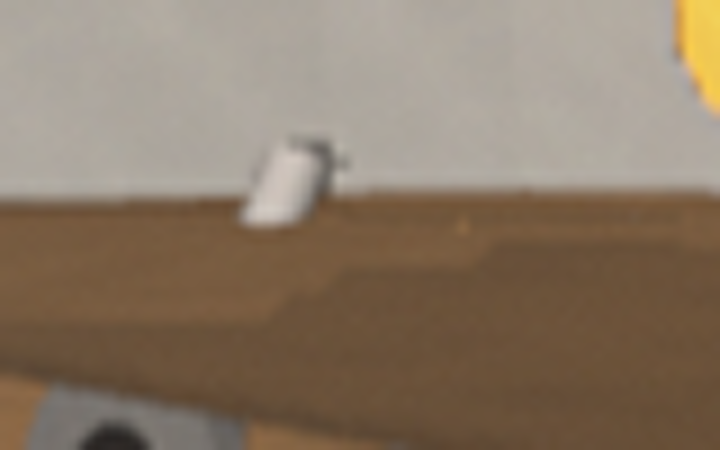

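View pics/r2.png

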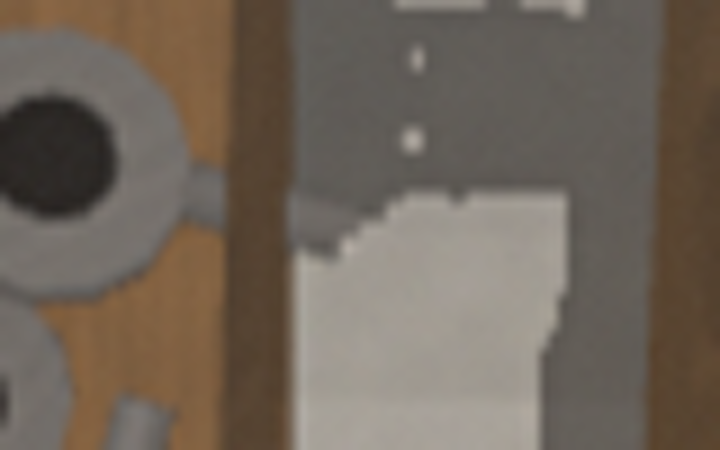

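```bash
python3 - <<'E'
from h import *
s=observe()
S1=dict(position=np.array([.5701,.0265,.3607]),tool_rot=np.array([1.0101,1.5654,1.0387]))
S2=dict(position=np.array([.6902,.0222,.3498]),tool_rot=np.array([-2.448,1.568,2.285]))
r1=ray('wrist',(223.3,196.1),S2);r2=ray('wrist',(298.3,195),S1);r3=ray('wrist',(237.8,231),s)
print(tri([r1,r2]),tri([r1,r3]),tri([r1,r2,r3]))
b1=ray('wrist',(219.4,204.7),S2);b2=ray('wrist',(292.5,195),S1);b3=ray('wrist',(200+115/4.5,100+468/3.3),s);print(tri([b1,b2,b3]),tri([b1,b3]))
E
```

```text
(array([0.58446164, 0.00941023, 0.04757614]), [np.float64(0.0006004771117330017), np.float64(0.000600477111733031)]) (array([0.59003976, 0.013533  , 0.0671933 ]), [np.float64(0.0007245755531473662), np.float64(0.0007245755531474448)]) (array([0.58524455, 0.00874442, 0.04721778]), [np.float64(0.0006360339985786954), np.float64(0.0015178462883036377), np.float64(0.001970443155282256)])
(array([0.58148471, 0.00301849, 0.06141557]), [np.float64(0.0018926951045509937), np.float64(0.0006663336979001817), np.float64(0.0014698622391591649)]) (array([ 0.57663397, -0.00337209,  0.04117235]), [np.float64(0.0012948038223674911), np.float64(0.0012948038223674423)])
```

Request:
{"name": "jog_arm", "arguments": {"commands": [[0, -3, -0.5, 0, 0, -0.001], [0, -3, -0.7, 0, 0, -0.001], [0, -3, -0.7, 0, 0, -0.001], [0, -3, -0.5, 0, 0, 0]]}}

```text
clock: 19.5
position: [0.6322, 0.0157, 0.1959]
tool_rot: [1.839, 1.569, 0.281]
force: [2.6, -0.3, 1.6]
grip_width: 0.0173
```

Request:
{"name": "jog_arm", "arguments": {"commands": [[0, -3, 0, 0, 0, 0], [0, -3, 0, 0, 0, 0], [0, -3, 0, 0, 0, 0], [0, -3, 0, 0, 0, 0]]}}

```text
clock: 19.9
position: [0.6192, 0.0158, 0.1958]
tool_rot: [1.951, 1.569, 0.393]
force: [0.8, -0.7, 2.2]
grip_width: 0.0176
```

```bash
python3 - <<'E'
from h import *
rel([.58,.0155,.1955],-1.555)
im=grab_frame('wrist')
save(cv2.resize(im[100:280,200:370],None,fx=4.5,fy=3.3,interpolation=cv2.INTER_CUBIC),'p3.png')
E
```

```text
t 19.9 F [ 0.8 -0.7  2.2] w 0.0176 pos [0.6192 0.0158 0.1958] q [-0.38 -0.27  0.92  0.12]
 shift(mm) now-frame [  0.3 -39.2  -0.2] target-frame [  0.3 -39.2  -0.3] rotvec [-0.003  -0.0006 -0.0015]
```

View pics/p3.png

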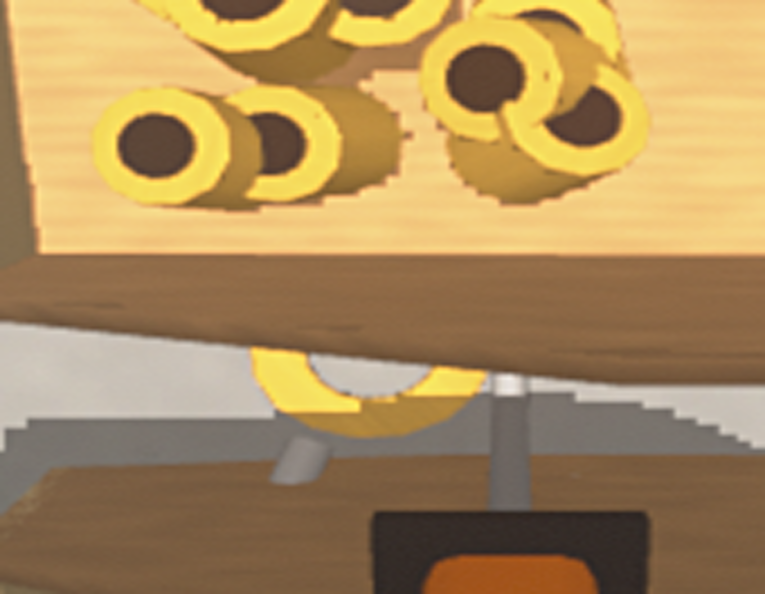

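Request:
{"name": "jog_arm", "arguments": {"commands": [[0, -3, 0, 0, 0, 0], [0, -3, 0, 0, 0, 0], [0, -3, 0, 0, 0, 0]]}}

```text
clock: 20.25
position: [0.6094, 0.0156, 0.1959]
tool_rot: [1.917, 1.569, 0.359]
force: [2.9, 0.5, 2.6]
grip_width: 0.0169
```

```bash
python3 - <<'E'
from h import *
rel([.58,.0155,.1955],-1.555)
im=grab_frame('wrist')
save(cv2.resize(im[100:280,200:370],None,fx=4.5,fy=3.3,interpolation=cv2.INTER_CUBIC),'p4.png')
E
```

```text
t 20.25 F [2.9 0.5 2.6] w 0.0169 pos [0.6094 0.0156 0.1959] q [-0.38 -0.27  0.91  0.12]
 shift(mm) now-frame [  0.4 -29.4  -0.3] target-frame [  0.4 -29.4  -0.3] rotvec [-0.003  -0.0006 -0.0017]
```

View pics/p4.png

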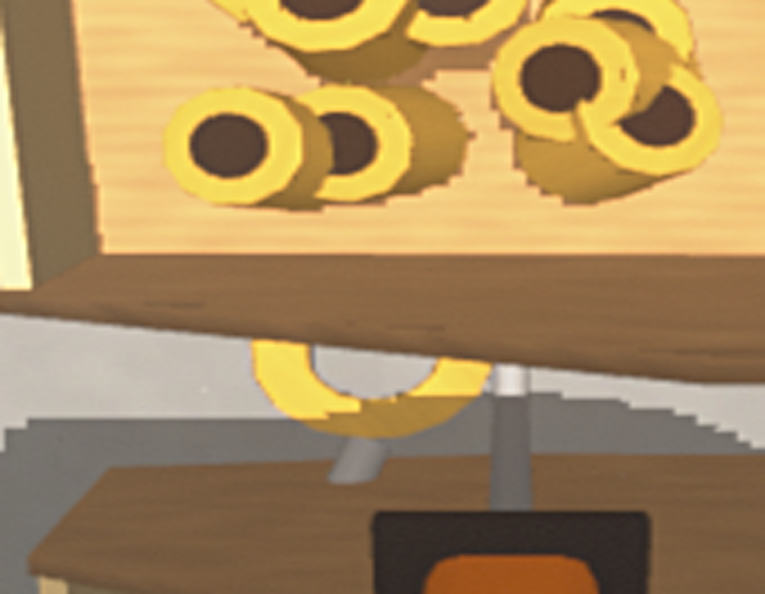

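Request:
{"name": "jog_arm", "arguments": {"commands": [[0, -3, 0, 0, 0, 0], [0, -3, 0, 0, 0, 0], [0, -3, 0, 0, 0, 0]]}}

```text
clock: 20.6
position: [0.6006, 0.0155, 0.1966]
tool_rot: [1.73, 1.566, 0.172]
force: [4.0, 0.1, 3.9]
grip_width: 0.0176
```

```bash
python3 - <<'E'
from h import *
rel([.58,.0155,.1955],-1.555)
im=grab_frame('wrist')
save(cv2.resize(im[100:280,200:370],None,fx=4.5,fy=3.3,interpolation=cv2.INTER_CUBIC),'p5.png')
E
```

```text
t 20.6 F [4.  0.1 3.9] w 0.0176 pos [0.6006 0.0155 0.1966] q [-0.39 -0.26  0.89  0.12]
 shift(mm) now-frame [  1.  -20.6  -0.3] target-frame [  1.1 -20.6  -0.3] rotvec [-0.0032 -0.0007 -0.0045]
```

View pics/p5.png

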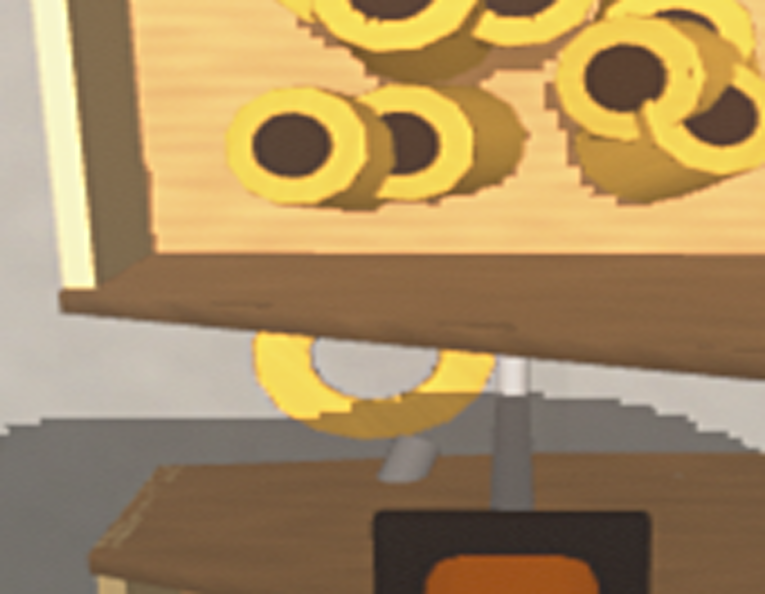

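Request:
{"name": "jog_arm", "arguments": {"commands": [[-0.2, -2, 0, 0, 0, 0], [-0.2, -3, 0, 0, 0, -0.002], [-0.2, -3, 0, 0, 0, -0.002]]}}

```text
clock: 20.95
position: [0.5922, 0.0154, 0.1976]
tool_rot: [2.099, 1.569, 0.541]
force: [5.9, 0.2, 4.6]
grip_width: 0.0175
```

Request:
{"name": "jog_arm", "arguments": {"commands": [[-0.2, -3, 0, 0, 0, 0], [-0.2, -3, 0, 0, 0, 0], [-0.2, -3, 0, 0, 0, 0]]}}

```text
clock: 21.25
position: [0.5835, 0.0152, 0.1987]
tool_rot: [1.812, 1.567, 0.254]
force: [5.9, -0.1, 4.6]
grip_width: 0.0174
```

```bash
python3 - <<'E'
from h import *
rel([.56,.0155,.1975],-1.555)
im=grab_frame('wrist')
save(cv2.resize(im[100:280,200:370],None,fx=4.5,fy=3.3,interpolation=cv2.INTER_CUBIC),'p6.png')
E
```

```text
t 21.25 F [ 5.9 -0.1  4.6] w 0.0174 pos [0.5835 0.0152 0.1987] q [-0.4  -0.26  0.88  0.12]
 shift(mm) now-frame [  1.2 -23.5  -0.6] target-frame [  1.2 -23.5  -0.7] rotvec [-0.0033 -0.0009 -0.0035]
```

View pics/p6.png

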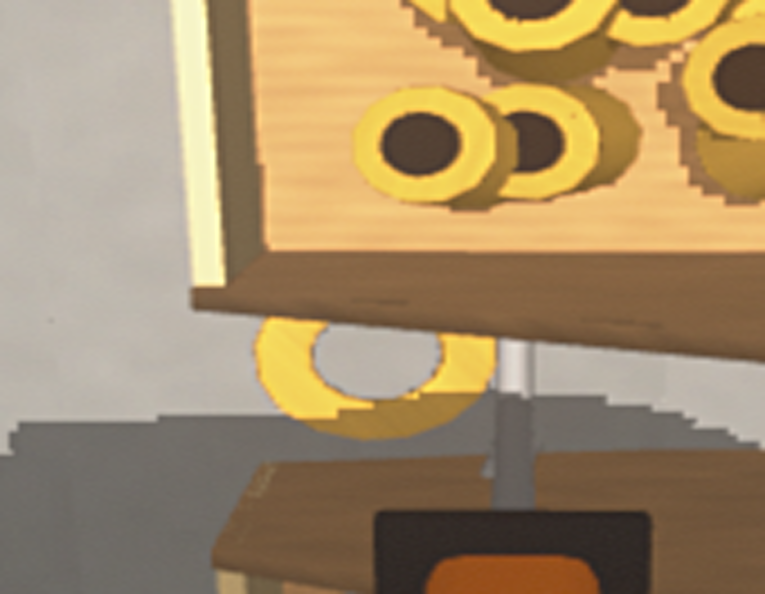

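Request:
{"name": "jog_arm", "arguments": {"commands": [[-0.6, -3, 0, 0, 0, 0], [-0.5, -3, 0, 0, 0, -0.001], [-0.4, -3, 0, 0, 0, -0.001]]}}

```text
clock: 21.6
position: [0.5741, 0.0151, 0.2007]
tool_rot: [1.909, 1.568, 0.35]
force: [5.7, 0.3, 3.6]
grip_width: 0.0174
```

Request:
{"name": "jog_arm", "arguments": {"commands": [[-0.4, -3, 0, 0, 0, 0], [-0.4, -3, 0, 0, 0, 0], [-0.4, -3, 0, 0, 0, 0]]}}

```text
clock: 21.9
position: [0.565, 0.015, 0.2023]
tool_rot: [1.814, 1.567, 0.256]
force: [4.7, -0.8, 4.1]
grip_width: 0.0174
```

```bash
python3 - <<'E'
from h import *
rel([.56,.0155,.1975],-1.555)
im=grab_frame('wrist')
save(cv2.resize(im[100:280,200:370],None,fx=4.5,fy=3.3,interpolation=cv2.INTER_CUBIC),'p7.png')
E
```

```text
t 21.9 F [ 4.7 -0.8  4.1] w 0.0174 pos [0.565  0.015  0.2023] q [-0.42 -0.25  0.86  0.11]
 shift(mm) now-frame [ 4.7 -5.1 -0.6] target-frame [ 4.8 -5.  -0.6] rotvec [-0.0033 -0.001  -0.0041]
```

View pics/p7.png

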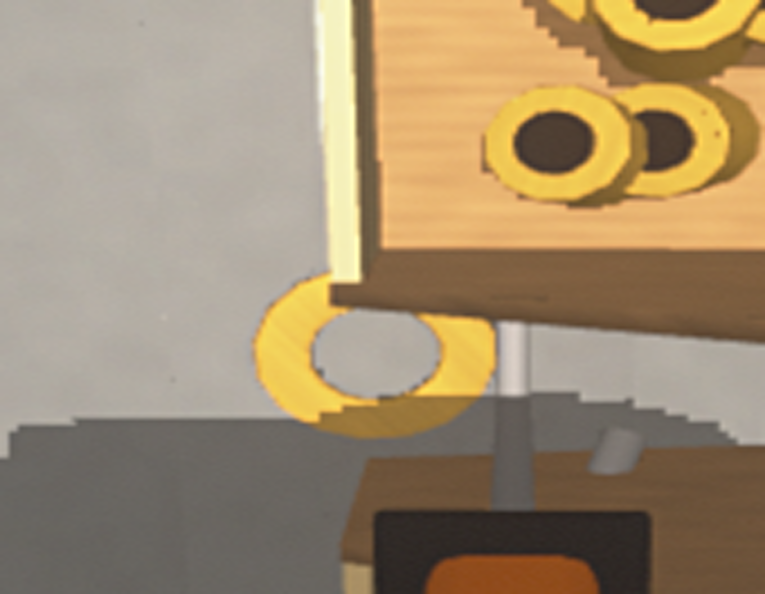

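Request:
{"name": "jog_arm", "arguments": {"commands": [[-0.6, -3, 0, 0, 0, -0.001], [-0.6, -3, 0, 0, 0, -0.001], [-0.5, -3, 0, 0, 0, 0], [-0.5, -3, 0, 0, 0, 0]]}}

```text
clock: 22.35
position: [0.5521, 0.0148, 0.2046]
tool_rot: [2.09, 1.569, 0.532]
force: [4.1, 0.0, 2.7]
grip_width: 0.0178
```

Request:
{"name": "jog_arm", "arguments": {"commands": [[-0.5, -3, 0, 0, 0, 0], [-0.5, -3, 0, 0, 0, 0], [-0.5, -3, 0, 0, 0, 0]]}}

```text
clock: 22.65
position: [0.5418, 0.0147, 0.2059]
tool_rot: [2.577, 1.57, 1.019]
force: [3.2, 0.5, 2.5]
grip_width: 0.017
```

```bash
python3 - <<'E'
from h import *
rel([.50,.0155,.2075],-1.555)
im=grab_frame('wrist')
save(cv2.resize(im[100:280,200:370],None,fx=4.5,fy=3.3,interpolation=cv2.INTER_CUBIC),'p8.png')
E
```

```text
t 22.65 F [3.2 0.5 2.5] w 0.017 pos [0.5418 0.0147 0.2059] q [-0.43 -0.24  0.85  0.1 ]
 shift(mm) now-frame [ -1.6 -41.8  -1.3] target-frame [ -1.6 -41.8  -1.5] rotvec [-0.0032 -0.0009 -0.0006]
```

View pics/p8.png

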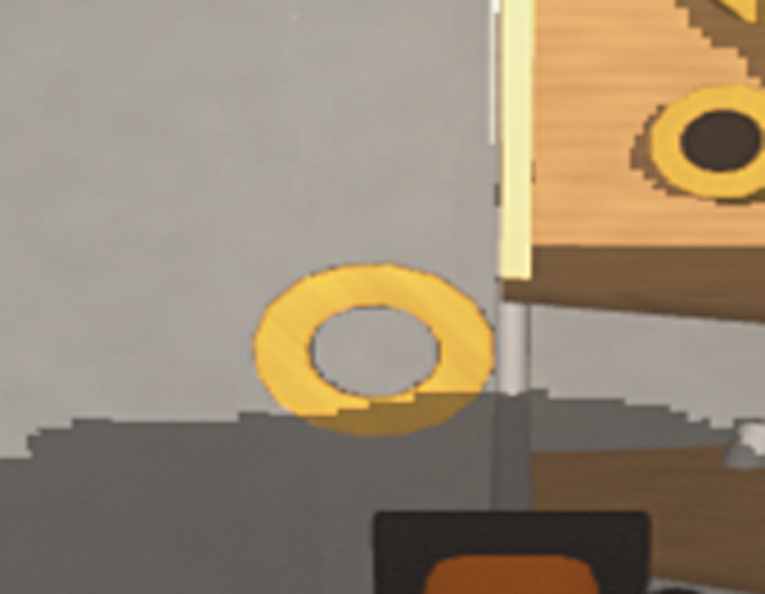

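Request:
{"name": "jog_arm", "arguments": {"commands": [[-0.3, -3, 0, 0, 0, 0], [-0.3, -3, 0, 0, 0, 0], [-0.3, -3, 0, 0, 0, 0], [-0.2, -3, 0, 0, 0, 0]]}}

```text
clock: 23.1
position: [0.5286, 0.0145, 0.2072]
tool_rot: [2.761, 1.57, 1.203]
force: [3.2, 0.3, 3.0]
grip_width: 0.0172
```

Request:
{"name": "jog_arm", "arguments": {"commands": [[-0.2, -3, 0, 0, 0, 0], [-0.2, -3, 0, 0, 0, 0], [-0.2, -3, 0, 0, 0, 0], [-0.2, -3, 0, 0, 0, 0]]}}

```text
clock: 23.5
position: [0.5151, 0.0143, 0.2079]
tool_rot: [-2.639, 1.57, 2.085]
force: [3.4, -0.4, 2.2]
grip_width: 0.0175
```

```bash
python3 - <<'E'
from h import *
rel([.49,.0145,.2075],-1.555)
im=grab_frame('wrist')
save(cv2.resize(im[100:280,200:370],None,fx=4.5,fy=3.3,interpolation=cv2.INTER_CUBIC),'p9.png')
E
```

```text
t 23.5 F [ 3.4 -0.4  2.2] w 0.0175 pos [0.5151 0.0143 0.2079] q [-0.45 -0.22  0.83  0.09]
 shift(mm) now-frame [  0.4 -25.1  -0.5] target-frame [  0.4 -25.1  -0.6] rotvec [-0.0033 -0.0009  0.0005]
```

View pics/p9.png

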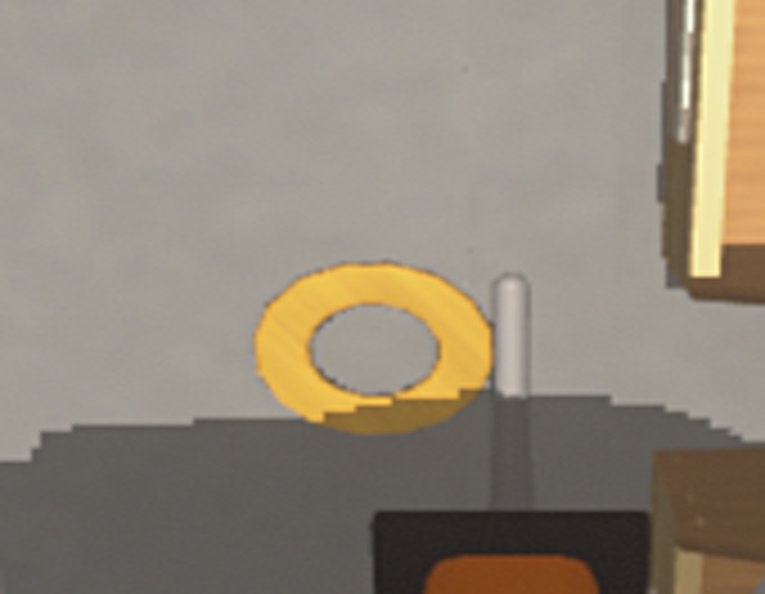

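Request:
{"name": "jog_arm", "arguments": {"commands": [[-0.2, -3, 0, 0, 0, 0], [-0.2, -3, 0, 0, 0, 0], [-0.2, -3, 0, 0, 0, 0], [-0.2, -3, 0, 0, 0, 0]]}}

```text
clock: 23.95
position: [0.5014, 0.0141, 0.2085]
tool_rot: [-2.022, 1.569, 2.703]
force: [2.5, -1.3, 0.8]
grip_width: 0.0174
```

Request:
{"name": "jog_arm", "arguments": {"commands": [[-0.2, -3, 0, 0, 0, 0], [-0.2, -3, 0, 0, 0, 0], [-0.2, -3, 0, 0, 0, 0], [-0.2, -1.5, 0, 0, 0, 0]]}}

```text
clock: 24.35
position: [0.4886, 0.0139, 0.2089]
tool_rot: [-1.731, 1.566, 2.994]
force: [0.5, 0.2, 0.1]
grip_width: 0.0174
```

```bash
python3 - <<'E'
from h import *
rel([.49,.0145,.2075],-1.555); s=observe()
im=grab_frame('wrist')
save(cv2.resize(im[40:400,100:500],None,fx=2,fy=1.6,interpolation=cv2.INTER_CUBIC),'p10.png')
for d in nets.pinpoint('wrist','washer_mid')[:2]: print(d, atz('wrist',d['location'],.054,s))
E
```

```text
t 24.35 F [0.5 0.2 0.1] w 0.0174 pos [0.4886 0.0139 0.2089] q [-0.47 -0.21  0.81  0.08]
 shift(mm) now-frame [ 1.4  1.4 -0.6] target-frame [ 1.4  1.4 -0.6] rotvec [-0.0032 -0.0007  0.0045]
{'location': [308.8, 220.4], 'p': 0.45} [0.48383804 0.01531994 0.054     ]
```

View pics/p10.png

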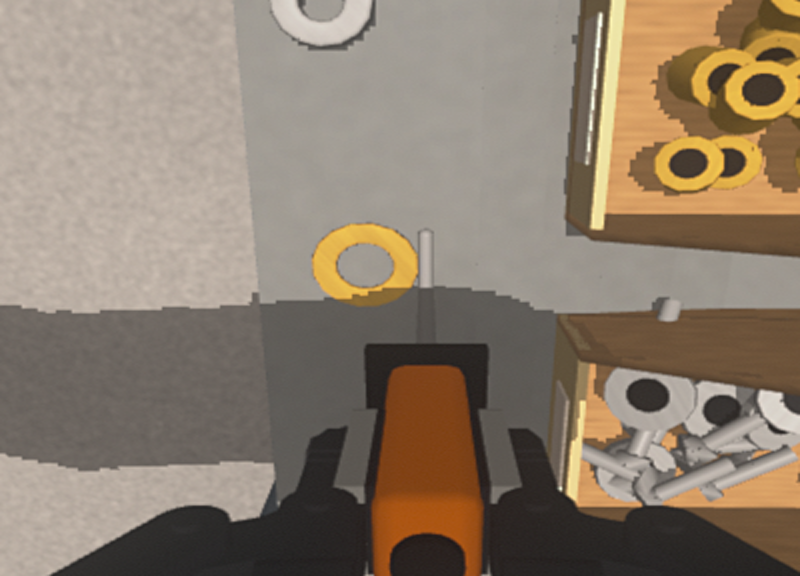

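Request:
{"name": "jog_arm", "arguments": {"commands": [[-0.5, 2, 0, 0, 0, 0.002], [-1, 3, 0, 0, 0, 0.002], [-6, 2, 0, 0, 0, 0], [-12, 0, 0, 0, 0, 0], [-20, 0, 0, 0, 0, 0], [-25, 0, 0, 0, 0, 0], [-25, 0, 0, 0, 0, 0], [-25, 0, 0, 0, 0, 0], [-20, 0, 0, 0, 0, 0], [-12, 0, 0, 0, 0, 0], [0, 0, 0, 0, 0, 0]]}}

```text
clock: 25.55
position: [0.4958, 0.0125, 0.3676]
tool_rot: [1.793, 1.571, 0.232]
force: [-0.8, -0.2, -1.0]
grip_width: 0.0173
```

```bash
python3 - <<'E'
from h import *
rel([.4453,.3163,.355],-.179); s=observe()
im=grab_frame('wrist')
save(cv2.resize(im[40:400,100:500],None,fx=2,fy=1.6,interpolation=cv2.INTER_CUBIC),'q1.png')
im=grab_frame('side')
save(cv2.resize(im[130:310,180:420],None,fx=3.3,fy=3.3,interpolation=cv2.INTER_CUBIC),'q2.png')
E
```

```text
t 25.55 F [-0.8 -0.2 -1. ] w 0.0173 pos [0.4958 0.0125 0.3676] q [-0.54 -0.1   1.19 -0.02]
 shift(mm) now-frame [  12.6  -47.3 -304.3] target-frame [  12.6  289.9 -103.7] rotvec [-1.3814e+00  1.0000e-04 -2.0000e-04]
```

View pics/q2.png

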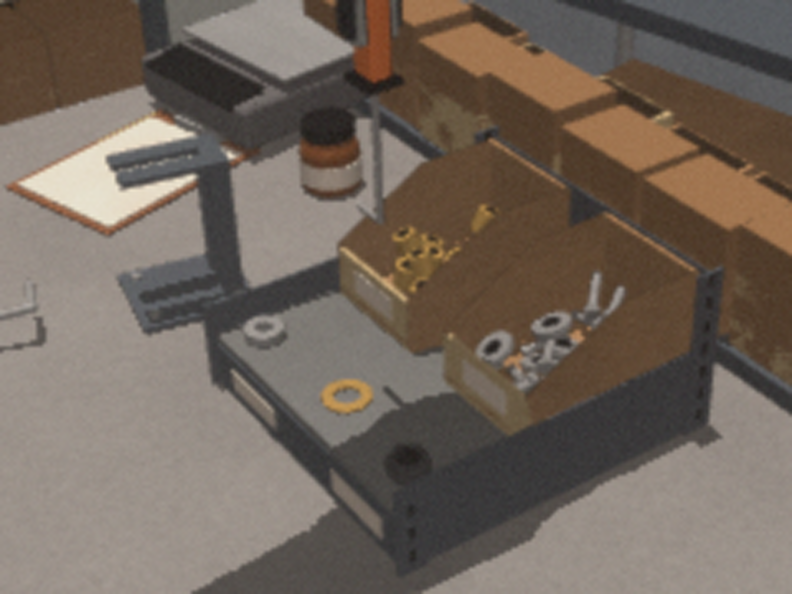

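Request:
{"name": "jog_arm", "arguments": {"commands": [[0, 0, 0, -0.1, 0, 0], [0, 0, 0, -0.145, 0, 0], [0, 0, 0, -0.145, 0, 0], [0, 0, 0, -0.145, 0, 0], [0, 0, 0, -0.145, 0, 0], [0, 0, 0, -0.145, 0, 0], [0, 0, 0, -0.145, 0, 0], [0, 0, 0, -0.145, 0, 0], [0, 0, 0, -0.145, 0, 0], [0, 0, 0, -0.1, 0, 0], [0, 0, 0, 0, 0, 0]]}}

```text
clock: 26.75
position: [0.4909, 0.012, 0.3565]
tool_rot: [-2.735, 1.552, -2.887]
force: [-0.0, 0.1, -0.6]
grip_width: 0.0173
```

```bash
python3 - <<'E'
from h import *
rel([.4453,.3163,.355],-.179)
E
```

```text
t 26.75 F [-0.   0.1 -0.6] w 0.0173 pos [0.4909 0.012  0.3565] q [-0.37 -0.06  1.18  1.34]
 shift(mm) now-frame [  0.8 293.9 -91.1] target-frame [  1.5 291.3 -99. ] rotvec [ 0.0269 -0.0172  0.0077]
```

Request:
{"name": "jog_arm", "arguments": {"commands": [[0, 15, -5, 0.013, -0.009, 0.004], [0, 28, -10, 0.013, -0.008, 0.004], [0, 36, -12, 0, 0, 0], [0, 36, -12, 0, 0, 0], [0, 36, -12, 0, 0, 0], [0, 36, -12, 0, 0, 0], [0, 34, -12, 0, 0, 0], [0, 30, -10, 0, 0, 0], [0, 20, -7, 0, 0, 0], [0, 8, -3, 0, 0, 0], [0, 0, 0, 0, 0, 0], [0, 0, 0, 0, 0, 0]]}}

```text
clock: 27.95
position: [0.4471, 0.3118, 0.349]
tool_rot: [-2.301, 1.56, -2.525]
force: [0.1, -0.0, -1.2]
grip_width: 0.0175
```

```bash
python3 - <<'E'
from h import *
rel([.4453,.3163,.345],-.179)
E
```

```text
t 27.95 F [ 0.1 -0.  -1.2] w 0.0175 pos [0.4471 0.3118 0.349 ] q [-0.79 -0.03  1.19  0.66]
 shift(mm) now-frame [ 3.9  4.  -2.7] target-frame [ 4.   4.1 -2.6] rotvec [-0.0453 -0.0075  0.008 ]
```

Request:
{"name": "jog_arm", "arguments": {"commands": [[0, 3, -2, -0.035, -0.006, 0.006], [0, 1, -0.5, -0.009, -0.001, 0.002], [0, 0, 0, 0, 0, 0], [0, 0, 0, 0, 0, 0]]}}

```text
clock: 28.35
position: [0.4465, 0.3133, 0.3493]
tool_rot: [0.51, 1.57, 0.328]
force: [-0.5, 0.1, -1.5]
grip_width: 0.0172
```

```bash
python3 - <<'E'
from h import *
rel([.4453,.3163,.322],-.179)
E
```

```text
t 28.35 F [-0.5  0.1 -1.5] w 0.0172 pos [0.4465 0.3133 0.3493] q [-0.79 -0.03  1.17  0.7 ]
 shift(mm) now-frame [27.3  2.7 -1.7] target-frame [27.3  2.7 -1.7] rotvec [-0.0027  0.0009 -0.0005]
```

Request:
{"name": "jog_arm", "arguments": {"commands": [[4, 1.7, -1, -0.002, 0, 0], [8, 1, -0.7, 0, 0, 0], [6, 0, 0, 0, 0, 0], [2, 0, 0, 0, 0, 0], [0, 0, 0, 0, 0, 0], [0, 0, 0, 0, 0, 0]]}}

```text
clock: 28.95
position: [0.4452, 0.316, 0.327]
tool_rot: [-0.573, 1.57, -0.754]
force: [0.8, 0.2, 0.0]
grip_width: 0.0171
```

```bash
python3 - <<'E'
from h import *
rel([.4453,.3163,.322],-.179)
im=grab_frame('wrist')
save(cv2.resize(im[100:320,220:400],None,fx=4,fy=2.7,interpolation=cv2.INTER_CUBIC),'s1.png')
im=grab_frame('side')
save(cv2.resize(im[110:240,180:280],None,fx=7,fy=4.5,interpolation=cv2.INTER_CUBIC),'s2.png')
E
```

```text
t 28.95 F [0.8 0.2 0. ] w 0.0171 pos [0.4452 0.316  0.327 ] q [-0.79 -0.03  1.12  0.69]
 shift(mm) now-frame [5.  0.3 0. ] target-frame [5.  0.3 0. ] rotvec [-0.0016  0.0004  0.0003]
```

View pics/s1.png

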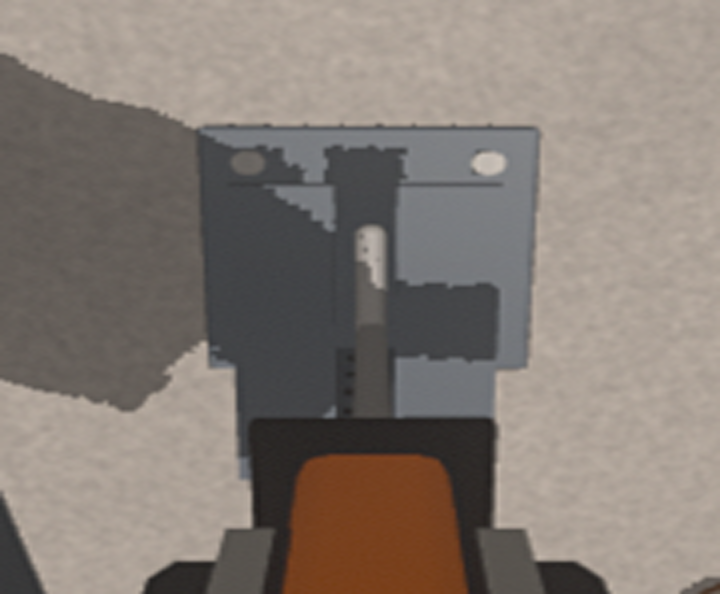

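View pics/s2.png

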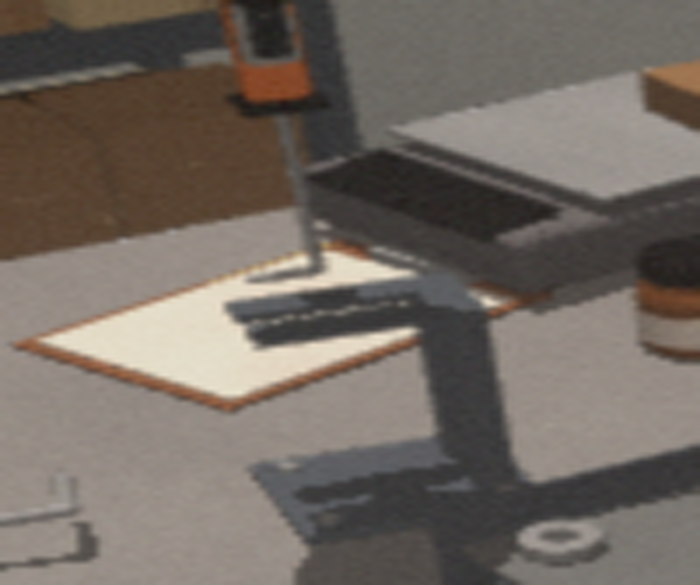

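Request:
{"name": "jog_arm", "arguments": {"commands": [[4, 0, 0, 0, 0, 0], [8, 0, 0, 0, 0, 0], [8, 0, 0, 0, 0, 0], [8, 0, 0, 0, 0, 0], [6, 0, 0, 0, 0, 0], [2, 0, 0, 0, 0, 0], [0, 0, 0, 0, 0, 0]]}}

```text
clock: 29.75
position: [0.4451, 0.3159, 0.2876]
tool_rot: [-1.108, 1.57, -1.289]
force: [0.1, 0.6, -1.7]
grip_width: 0.0175
```

```bash
python3 - <<'E'
from h import *
rel([.4453,.3163,.1878],-.179)
im=grab_frame('wrist')
save(cv2.resize(im[100:320,220:400],None,fx=4,fy=2.7,interpolation=cv2.INTER_CUBIC),'s3.png')
E
```

```text
t 29.75 F [ 0.1  0.6 -1.7] w 0.0175 pos [0.4451 0.3159 0.2876] q [-0.79 -0.03  1.03  0.7 ]
 shift(mm) now-frame [99.8  0.5  0.1] target-frame [99.8  0.4  0.1] rotvec [-0.0016  0.0002  0.0005]
```

View pics/s3.png

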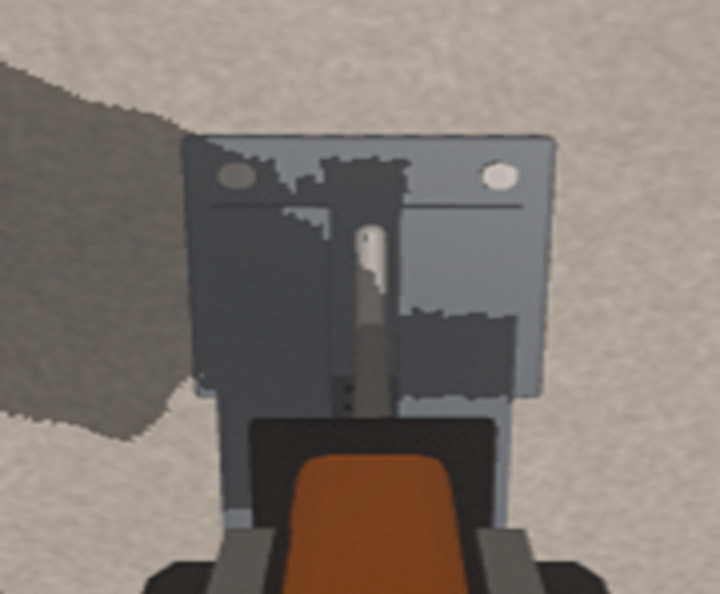

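Toe is centred in the slot (col 371 vs slot 330–402). Continue down.

Request:
{"name": "jog_arm", "arguments": {"commands": [[5, 0.3, 0, 0, 0, 0], [10, 0, 0, 0, 0, 0], [12, 0, 0, 0, 0, 0], [12, 0, 0, 0, 0, 0], [12, 0, 0, 0, 0, 0], [12, 0, 0, 0, 0, 0], [10, 0, 0, 0, 0, 0], [8, 0, 0, 0, 0, 0], [4, 0, 0, 0, 0, 0], [0, 0, 0, 0, 0, 0]]}}

```text
clock: 30.8
position: [0.4451, 0.316, 0.1945]
tool_rot: [-1.744, 1.57, -1.924]
force: [-0.7, -0.6, -0.5]
grip_width: 0.0173
```

```bash
python3 - <<'E'
from h import *
rel([.4453,.3163,.1878],-.179)
E
```

```text
t 30.8 F [-0.7 -0.6 -0.5] w 0.0173 pos [0.4451 0.316  0.1945] q [-0.78 -0.04  0.83  0.7 ]
 shift(mm) now-frame [6.7 0.3 0.2] target-frame [6.7 0.3 0.2] rotvec [-0.0015 -0.0002  0.0011]
```

Request:
{"name": "jog_arm", "arguments": {"commands": [[3, 0, 0, 0, 0, 0], [1.5, 0, 0, 0, 0, 0], [1, 0, 0, 0, 0, 0], [0, 0, 0, 0, 0, 0]]}}

```text
clock: 31.2
position: [0.4456, 0.3164, 0.1896]
tool_rot: [0.468, 1.57, 0.287]
force: [-0.9, -0.6, -1.6]
grip_width: 0.0173
```

Request:
{"name": "jog_arm", "arguments": {"commands": [[0.6, 0, 0, 0, 0, 0], [0, 0, 0, 0, 0, 0]]}}

```text
clock: 31.4
position: [0.4457, 0.3166, 0.1892]
tool_rot: [0.605, 1.569, 0.425]
force: [-0.6, -0.0, 0.1]
grip_width: 0.017
```

Request:
{"name": "jog_arm", "arguments": {"commands": [[1, 0, 0, 0, 0, 0], [0.6, 0, 0, 0, 0, 0], [0, 0, 0, 0, 0, 0]]}}

```text
clock: 31.7
position: [0.4457, 0.3166, 0.1878]
tool_rot: [0.653, 1.569, 0.473]
force: [-0.9, 0.0, 0.5]
grip_width: 0.0172
```

```bash
python3 - <<'E'
from h import *
for i in range(3):
    rel([.4453,.3163,.1878],-.179);im=grab_frame('side')
save(cv2.resize(im[110:240,180:280],None,fx=7,fy=4.5,interpolation=cv2.INTER_CUBIC),'t1.png')
E
```

```text
t 31.7 F [-0.9  0.   0.5] w 0.0172 pos [0.4457 0.3166 0.1878] q [-0.78 -0.04  0.81  0.7 ]
 shift(mm) now-frame [-0.  -0.4 -0.4] target-frame [-0.  -0.4 -0.4] rotvec [-0.0016  0.0015 -0.0012]
t 31.75 F [ 0.4 -0.4  0.2] w 0.0172 pos [0.4458 0.3166 0.1878] q [-0.78 -0.04  0.81  0.7 ]
 shift(mm) now-frame [-0.  -0.4 -0.4] target-frame [-0.  -0.4 -0.4] rotvec [-0.0016  0.0016 -0.0012]
t 31.8 F [ 0.3 -1.1  0. ] w 0.0173 pos [0.4458 0.3166 0.1878] q [-0.78 -0.04  0.81  0.7 ]
 shift(mm) now-frame [-0.  -0.4 -0.4] target-frame [-0.  -0.4 -0.4] rotvec [-0.0017  0.0015 -0.0012]
```

View pics/t1.png

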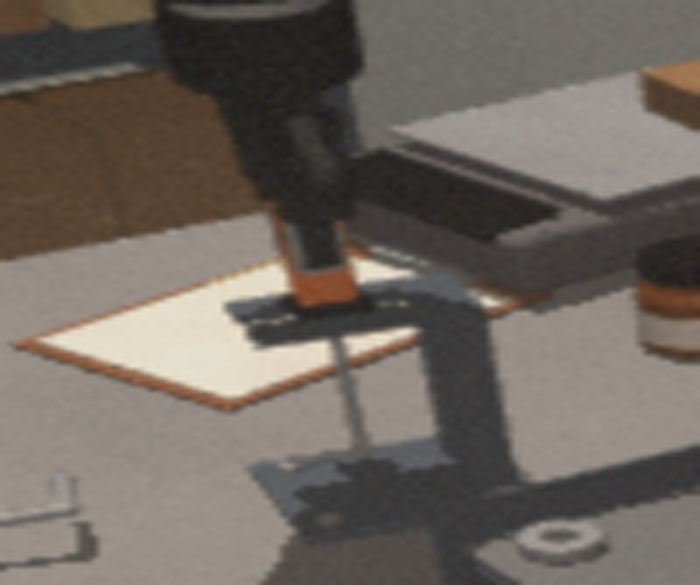

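Request:
{"name": "jog_arm", "arguments": {"commands": [[0.7, 0, 0, 0, 0, 0], [0, 0, 0, 0, 0, 0], [0, 0, 0, 0, 0, 0]]}}

```text
clock: 32.15
position: [0.4459, 0.3166, 0.1879]
tool_rot: [0.743, 1.568, 0.562]
force: [-0.8, -0.4, -1.1]
grip_width: 0.0174
```

Request:
{"name": "jog_arm", "arguments": {"commands": [[0, 0, 0, 0, 0, 0], [0, 0, 0, 0, 0, 0], [0, 0, 0, 0, 0, 0], [0, 0, 0, 0, 0, 0], [0, 0, 0, 0, 0, 0], [0, 0, 0, 0, 0, 0], [0, 0, 0, 0, 0, 0]], "gripper": 0}}

```text
clock: 32.85
position: [0.446, 0.3167, 0.1877]
tool_rot: [0.73, 1.568, 0.549]
force: [1.2, 0.3, -0.0]
grip_width: 0.0856
```

```bash
python3 - <<'E'
from h import *
rel([.4453,.3163,.35],-.179)
im=grab_frame('wrist');save(im,'u1.png')
E
```

```text
t 32.85 F [ 1.2  0.3 -0. ] w 0.0856 pos [0.446  0.3167 0.1877] q [-0.78 -0.04  0.81  0.7 ]
 shift(mm) now-frame [-162.3   -0.2   -0.3] target-frame [-162.3   -0.5   -0.6] rotvec [-0.0017  0.002  -0.0018]
```

View pics/u1.png

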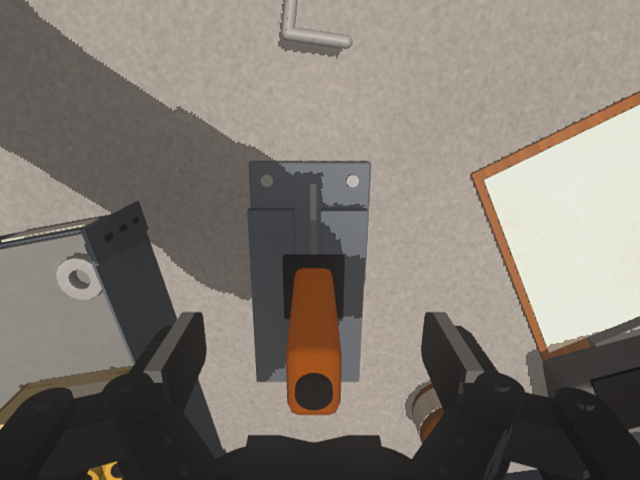

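Released and hanging upright. Retract upwards.

Request:
{"name": "jog_arm", "arguments": {"commands": [[-5, 0, 0, 0, 0, 0], [-10, 0, 0, 0, 0, 0], [-18, 0, 0, 0, 0, 0], [-22, 0, 0, 0, 0, 0], [-25, 0, 0, 0, 0, 0], [-25, 0, 0, 0, 0, 0], [-20, 0, 0, 0, 0, 0], [-10, 0, 0, 0, 0, 0], [0, 0, 0, 0, 0, 0], [0, 0, 0, 0, 0, 0], [0, 0, 0, 0, 0, 0]]}}

```text
clock: 34.0
position: [0.4451, 0.3158, 0.3325]
tool_rot: [0.808, 1.567, 0.627]
force: [0.1, -0.4, -0.7]
grip_width: 0.0855
```

```bash
python3 - <<'E'
from h import *
rel([.4453,.3163,.35],-.179)
im=grab_frame('wrist');save(im,'v1.png')
im=grab_frame('side');save(cv2.resize(im[130:310,180:420],None,fx=3.3,fy=3.3,interpolation=cv2.INTER_CUBIC),'v2.png')
for n in['washer','washer_mid']:
    for d in nets.pinpoint('side',n)[:2]: print(n,d,atz('side',d['location'],.052))
print('washer px expected', proj('side',[[.4646,.027,.054]]))
E
```

```text
t 34.0 F [ 0.1 -0.4 -0.7] w 0.0855 pos [0.4451 0.3158 0.3325] q [-0.8  -0.03  1.13  0.69]
 shift(mm) now-frame [-17.5   0.6   0.1] target-frame [-17.5   0.5   0.1] rotvec [-0.002   0.0028 -0.0029]
washer {'location': [285.9, 249.9], 'p': 0.55} [0.46405085 0.02465805 0.052     ]
washer px expected [[285.57156724 248.78438448]]
```

View pics/v1.png

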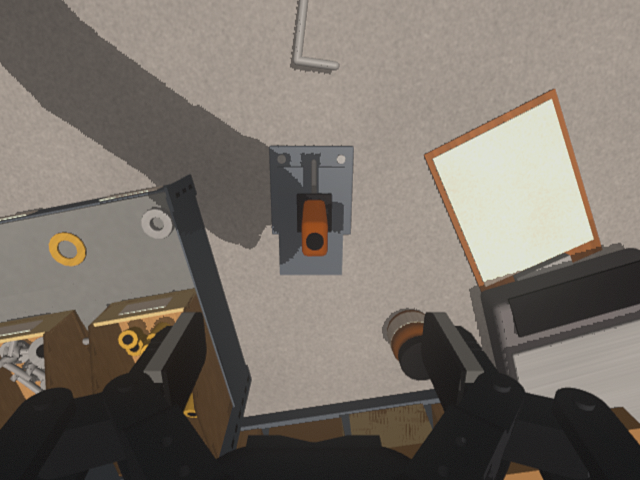

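View pics/v2.png

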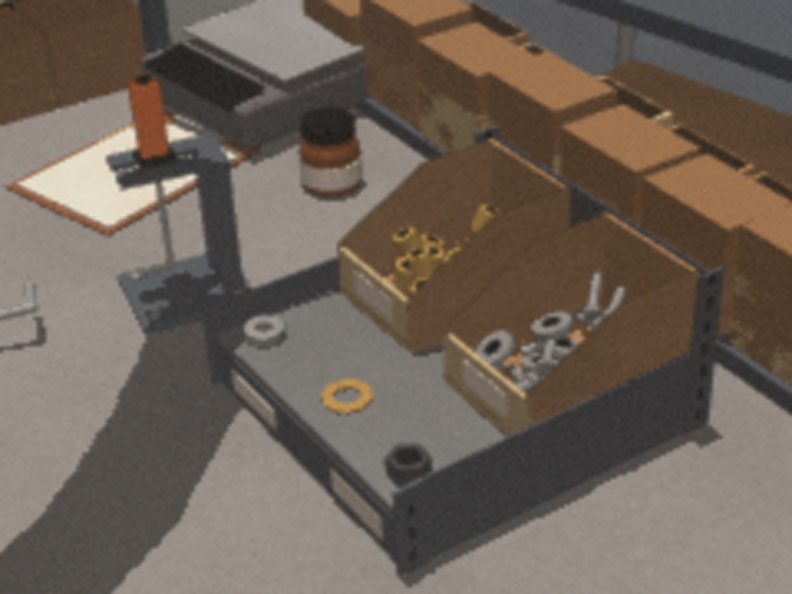

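The views show the hook hanging upright in its rack at (315,215), the washer flat on the ledge at (67,249), and the bearing, nut and jar where they started. The gripper is clear, so I'm handing in.

```bash
python3 - <<'E'
from h import *
print(bot.job_done())
E
```

```text
the job is handed in; nothing more can be done
None
```

The washer is out of the gap and lies flat on the front ledge. The hook is back upright in its rack, released, and I handed the job in at about 34 s of the 67 s allowed. No verdict was reported.

**What I did:** I took the small hook from the rack, not the larger one lying on the bench. I lowered its toe behind the washer, felt for the deck, and drew the washer out at about 30 mm/s. The measured force stayed under about 8 N, against the 18 N limit. Only the toe touched the washer.

**Last checks:**
- **Washer:** its centre is about 71 mm in front of the gap's mouth, by both the toe's last position and the side camera.
- **Hook:** it hangs upright with the rod in the slot. The gripper height matched the first grasp to 0.1 mm, and the hook would go no lower.
- **Other things:** the bearing, nut and jar look unmoved in the last side and wrist pictures. I did not check the torch, caliper or spare bin again at the end; the arm did not go near them.

**Disagreements:**
- Wrist-camera readings of the gap's centre differed by about 5 mm between two arm orientations, so I steered the toe by its position relative to the bin walls in the same picture.
- A bolt end pokes out of one bin's wall into the gap. The washer passed it with at most a small rise in force, where the deck also began to slope up. The bolt still showed in the wall afterwards.

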